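# Set up the fold-down ledge and load it

## Robot

A 6-joint arm with a two-finger parallel gripper is mounted at the origin on the work surface. World frame = base frame: x ahead of the robot, y to its left, z up, the work surface at z = 0. Lengths are in m, angles in degrees, forces in N, time in s.
With the tool pointing down it reaches from about 0.25 to 0.725 m from the base axis. Payload 9.7 kg.
Tool frame: the origin (TCP) lies midway between the tips of the shut fingers; the grasp point (between the pads) lies 19 mm behind it; z points along the fingers, y is the direction in which the jaws open and shut (so a half turn about z gives the same grasp; the last joint's range is limited). The gripper opens to 85 mm and grips with 20 to 120 N. Pads are 22 mm wide; open, the fingers measure 114 mm over their backs; the gripper's body (76 mm by 85 mm) begins 54 mm behind the grasp point. The pads swing forward as they close: fully open they stand 13 mm farther back than shut.
Start: joints at [-69.786, 4.979, 10.078, 95.1, 0, 90], TCP at [0.19, -0.516, 0.231] pointing down, gripper open.
Joint ranges: [-179.16, 179.16], [-48.56, 103.87], [-65.8, 70.77], [-126.05, 130.52], [-82.76, 87.17], [-180, 180]. Speed limits (degrees/s): [127.2, 127.2, 147.25, 180, 180, 180].

## Interface

Orientations are given as [roll, pitch, yaw] about the fixed x, y, z axes, in that order (R = Rz(yaw) Ry(pitch) Rx(roll)).
In Python, from workcell import get_obs, camera, get_calibration, job_done gives the robot as it stands.
- The arm moves only by the tool play_rows, never from a script. Its argument "commands" is text: rows parted by semicolons, each of 5 numbers parted by spaces: the opening, from 0 (shut) to 1 (fully open), then the shift along the world's x, y, z in mm, then the turn about the world's z in degrees. A call has 1 to 10 rows; each row is the pose to reach, as a shift and turn from the pose commanded when the call began; what a row does not reach only later rows make up. A row lasts 1/12 s, in which the tool goes at most 41.7 mm and 7.16 degrees, less where a joint would pass 70% of its speed; a pose out of reach is approached as far as the arm can. A call with a gripper value outside its range is refused whole. The fingers move at their own pace and stop on an object; "force" is the grip in N (left out, the last holds). Time passes only in rows, so rows that repeat a pose let the fingers close. It gives the time, the measured TCP pose, the force and the opening at its end, in the units of the state.
- get_obs(): the state, without advancing time (a new reading comes with each control period).
- camera(name): name is "scene" or "top" or "wrist"; returns the picture (400x640x3 uint8, red, green, blue); there is no depth.
- get_calibration(name): a dict with "fx", "fy", "cx", "cy" (pixels), "eye" and "attitude" of the camera in the world; the wrist camera has in their place "mount" (4x4, takes a point from camera to tool coordinates, whose origin is the TCP and whose axes are the flange's). Camera axes: x right, y down, z forward; pixel columns grow to the right and rows downward; lengths in m; the calibration is good to about 2 mm. A picture is of the moment at which its call begins: read the wrist's pose just before it. get_calibration takes no time and is no camera call.
- job_done(): hands the job in, once; it reports no verdict.
The state is a dict: "time": time; "q": joint angles; "qd": joint speeds; "joint_efforts": joint torques, N m; "ee_pos": TCP position; "tcp_rot": TCP orientation; "wrist_force": force on the tool from outside, world axes, zero at the start; "torque": the same for the moment, N m; "opening": finger opening in m.
Only numpy, scipy, OpenCV 4.12 (cv2) and the standard library are available. Lean on these libraries where they do the work, as an engineer would, in place of code of your own. Each camera call takes 0.05 s, during which the arm holds its last target.

## Task

Get the fold-down ledge on the shelf ready for use: first spin the knurled collar up its threaded rod until its top face is level with the top of the square gauge post, 100 mm above the shelf, and let go of it; then take the dowel from its block and push it down through the small hole in the latch box, so that the spring latch lets the upright leaf fold down onto the collar and lie level. Put the dowel back upright in its block, stand every one of the stapler, tape dispenser, clip jar and paperweight that is there upright on the leaf, and leave the storage box, mug and card stack where they are.

Things in the scene. Friction and masses are not known exactly. Their poses are not given: they have to be found in the camera images.
- ledge: fold-down ledge unit, fixed: grey base 12 mm thick, threaded rod in front, leaf hinged at the rear. Origin on the shelf surface; x axis from rod towards hinge, z up. In its frame (mm): rod axis x -70, y 0; hinge axis along y at x 85, z 104; gauge post x -70, y 190; latch box 90 x 74, 130 high, centred x 70, y -225
- collar_top (a point): centre of the top face of the brass knurled collar, a cylinder on the rod, 50 mm across, 24 mm high, vertical axis. Turned counter-clockwise seen from above it climbs 16 mm per turn (2.55 mm per rad); light friction (0.06 N m), stays where left. Starts 10 to 20 mm too low. The fingers may stay around it, slackened, while turning back for the next bite
- collar_lift (a joint): height of the collar along the rod in m: 0 when its top face is 80 mm above the shelf, growing as it climbs; 0.020 when the top face is 100 mm above the shelf, level with the gauge post; end of travel near 0.025
- rod_top (a point): top end of the threaded rod, 10 mm thick, on its axis, 108 mm above the shelf (flush with the leaf's top when the leaf is level)
- gauge_top (a point): centre of the flat top of the square steel gauge post, 16 x 16 mm, 100 mm above the shelf: the height to which the collar's top face must be set
- leaf (a joint): fold angle of the white steel leaf in rad: about 0 to 0.05 upright and latched, growing as it folds down towards the rod; 1.571 when level. Once unlatched it falls by itself in about 1 to 3 s on a damped hinge and comes to rest on the collar; do not stand in its way
- leaf_mid (a point): centre of the leaf face that lies on top when folded down. Leaf 320 mm wide (this point's y axis), 170 mm from hinge to free edge (its z axis points to the free edge), 8 mm thick; x axis square to the face, up when folded down. Upright its edge is 274 mm above the shelf; level, its top is at 108 mm. A notch clears the rod; a tail sticks 18 mm out at the latch side
- latch_hole (a point): centre of the 20 mm round hole in the top of the latch box, at the level of the box's top face (130 mm above the shelf), 65 mm sideways from the leaf's edge. The latch's steel plunger, 24 mm across, waits 15 mm below this point
- plunger: the spring latch: a steel plunger 24 mm across under the hole, with the bolt that holds the leaf's tail. Origin at the centre of its top face, 115 mm above the shelf at rest (15 mm below the hole's mouth). It moves straight down; the leaf is free once it is pushed down about 11.5 mm, its stop is at 16 mm; the spring takes 1.3 N at rest to about 6.6 N at the stop and brings it back
- dowel_mid (a point): centre (half-way up) of the loose wooden dowel, 14 mm thick, 150 mm long, 30 g, standing upright in its block, axis z; its foot is 75 mm below this point and rests 10 mm above the shelf
- dowel: the same dowel; origin at the centre of its lower end
- block_hole (a point): centre of the mouth of the 20 mm hole in the fixed wooden dowel block (60 x 60 mm, 55 mm high); the hole is 45 mm deep
- stapler_mid (a point): centre of the stapler, half-way up: 130 mm long (x axis), 36 mm wide (y axis), 54 mm high, 0.25 kg. Absent in some starts
- dispenser_mid (a point): point on the middle of the aluminium tape dispenser, 30 mm above its underside: solid base 140 mm long (x axis), 50 mm wide (y axis), 34 mm high, with a tape roll on top up to 64 mm, 0.45 kg. Absent in some starts
- clip_jar_mid (a point): centre of the jar of paper clips, half-way up: cylinder 58 mm across, 64 mm high, 0.25 kg. Absent in some starts
- paperweight_mid (a point): centre of the glass paperweight, half-way up: 58 mm across with straight sides up to 30 mm and a dome up to 46 mm, 0.35 kg. Absent in some starts
- storage_box: bystander: smoky grey plastic box with a lid and press button, 116 x 166 mm, 99 mm high; origin under its centre
- pen_mug: bystander: white mug 72 mm across, 90 mm high; origin under its centre
- card_stack: bystander: banded stack of cards 100 x 150 mm, 41 mm high; origin under its centre
- collar: the knurled collar itself, turning with it; origin at the centre of its underside
There are look-alikes about, which are no part of the job. Leave any blue look-alike of the part that bears dispenser_mid alone.

How it is judged:
By the outcome, as a careful person would: the job done as asked, in the order asked, and still so for the second after the job is handed in, with the robot touching nothing.
Of stapler, dispenser, clip_jar, paperweight only 2 to 3 are there at a start; the rules pass over those that are not, and their reading is None.
At some moment in a run one of stapler, dispenser, clip_jar, paperweight may be knocked a few centimetres aside while the robot is not near it.
It also fails if it takes over 208 s, if anything falls off the work surface, if the arm or the gripper's body presses on something with over 40 N, if the wrist force passes 120 N, or if a joint passes its speed limit or range.

## Working session

There is one attempt and no reset: what is moved stays moved. The work goes in short steps, Python scripts to look and compute and a tool call to move; the robot and the scene stay as the last step left them, time stands still between calls to the robot, and variables do not carry over. Pictures are saved under pics/ and viewed, and the job is handed in when it is done.

Besides the shell and the picture viewer there is one more tool, called by a JSON object that holds its "api" and its "payload", one argument or row to a line. play_rows: Moves the arm, as the interface text tells. Its arguments: {"type":"object","properties":{"commands":{"type":"string"},"force":{"type":"number"}},"required":["commands"]}

```bash
mkdir -p pics; ls; cat > h.py <<'E'
import numpy as np, cv2
from scipy.spatial.transform import Rotation as R
from workcell import get_obs, camera, get_calibration, job_done
def save(n,im,scale=1): cv2.imwrite(f'pics/{n}.png',cv2.resize(cv2.cvtColor(im,cv2.COLOR_RGB2BGR),None,fx=scale,fy=scale,interpolation=cv2.INTER_CUBIC))
E
python3 - <<'E'
from h import *
o=get_obs(); print(o)
for n in ['scene','top','wrist']:
    print(n,get_calibration(n)); save(n+'0',camera(n),1.25)
E
```

```text
pics
{'time': 0.0, 'q': array([-6.97841462e+01,  5.01143231e+00,  1.00318478e+01,  9.50977999e+01,
        6.02330280e-05,  9.00009916e+01]), 'qd': array([-0.02623239,  0.10570125,  0.00497407,  0.1492974 , -0.08585964,
       -0.00358871]), 'joint_efforts': array([-4.48080773e-04, -5.20383918e+01,  4.64807332e+01,  1.61975215e-02,
       -1.06161892e-04, -1.49763832e-05]), 'ee_pos': array([ 0.18997706, -0.5159011 ,  0.23055653]), 'tcp_rot': array([-1.79922616e+02, -5.88937062e-05,  2.02148621e+01]), 'wrist_force': array([ 0.47226374, -0.27909615,  1.00787934]), 'torque': array([ 0.02991971, -0.01446642,  0.0100409 ]), 'opening': 0.08547820234717073}
scene {'fx': 488.527728651077, 'fy': 488.527728651077, 'cx': 325.47066241539255, 'cy': 199.83273779092528, 'eye': array([1.04930905, 0.71184914, 1.31255977]), 'attitude': array([-143.41088926,   -0.29389589,  142.42610898])}
top {'fx': 456.5311938200695, 'fy': 456.5311938200695, 'cx': 320.06689949812807, 'cy': 203.79072328937946, 'eye': array([0.26776278, 0.02020271, 1.6860215 ]), 'attitude': array([-1.71439578e+02, -4.09626834e-02, -8.93901632e+01])}
wrist {'fx': 289.99603368206624, 'fy': 289.99603368206624, 'cx': 320.77616416436854, 'cy': 201.4523533465059, 'mount': array([[-5.76919303e-04, -9.60489807e-01, -2.78314566e-01,
         7.11745915e-02],
       [ 9.99999829e-01, -5.27836098e-04, -2.51291241e-04,
        -3.65429185e-04],
       [ 9.44582012e-05, -2.78314663e-01,  9.60489948e-01,
        -1.41723697e-01],
       [ 0.00000000e+00,  0.00000000e+00,  0.00000000e+00,
         1.00000000e+00]])}
```

View pics/top0.png

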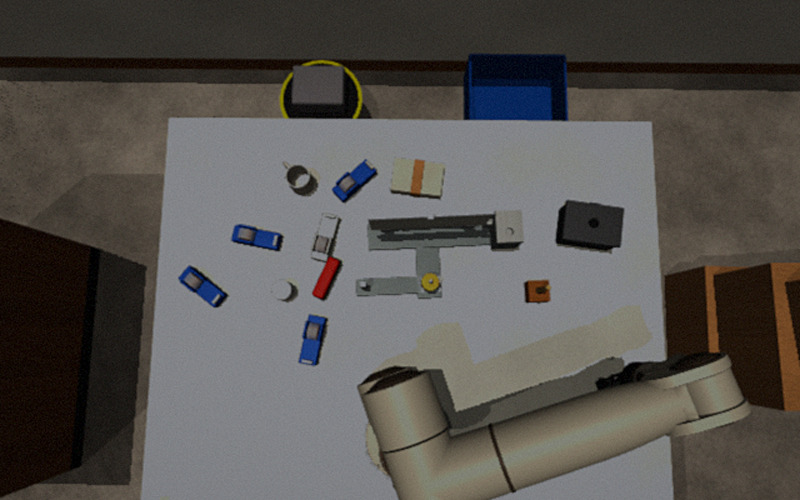

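View pics/scene0.png

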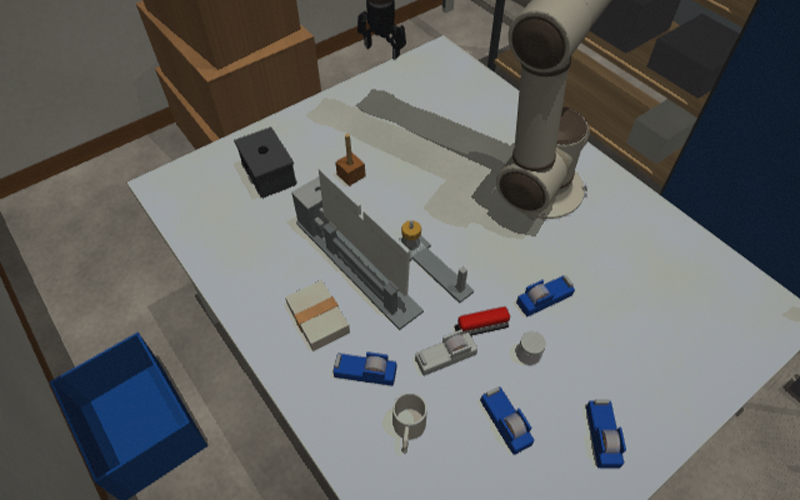

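View pics/wrist0.png

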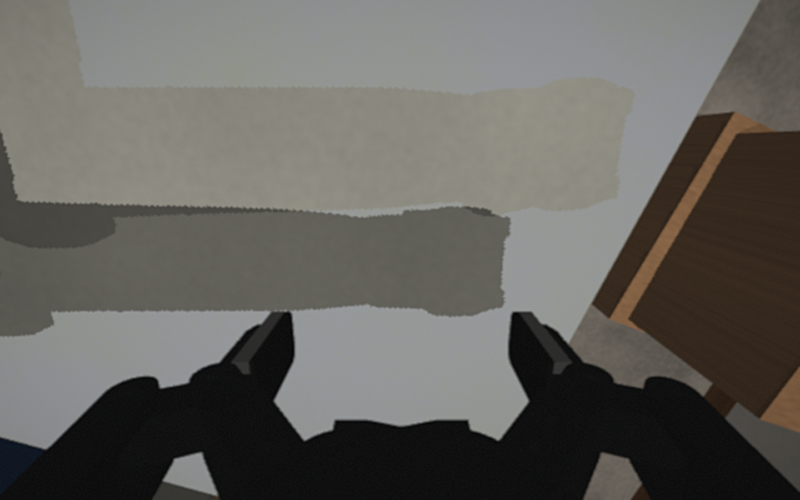

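```bash
cat >> h.py <<'E'
def cam(n,o=None):
    c=get_calibration(n); K=np.array([[c['fx'],0,c['cx']],[0,c['fy'],c['cy']],[0,0,1]])
    if 'eye' in c: return K,R.from_euler('xyz',c['attitude'],degrees=True).as_matrix(),np.array(c['eye'])
    o=o or get_obs(); T=R.from_euler('xyz',o['tcp_rot'],degrees=True).as_matrix(); M=np.array(c['mount'])
    return K,T@M[:3,:3],T@M[:3,3]+o['ee_pos']
def ray(C,u,v,z):
    K,A,e=C; d=A@np.linalg.solve(K,[u,v,1]); return e+d*(z-e[2])/d[2]
def proj(C,p):
    K,A,e=C; q=K@(A.T@(np.asarray(p)-e)); return q[:2]/q[2]
def tri(pairs):
    S=np.zeros((3,3));b=np.zeros(3)
    for C,u,v in pairs:
        K,A,e=C; d=A@np.linalg.solve(K,[u,v,1]); d/=np.linalg.norm(d); P=np.eye(3)-np.outer(d,d); S+=P;b+=P@e
    return np.linalg.solve(S,b)
E
python3 - <<'E'
from h import *
t=camera('top'); s=camera('scene')
np.save('t.npy',t);np.save('s.npy',s)
save('topc1',t[160:250,270:450],4.4); save('topc2',t[120:300,130:350],3.3)
save('sc1',s[130:270,220:390],4); save('sc2',s[215:340,320:520],4)
C=cam('top')
for n,p in dict(stapler=(261,222,.05),disp=(260,190,.03),jar=(226,232,.06),collar=(344,225,.09),gauge=(291,228,.1),hole=(408,185,.13),block=(430,233,.055),post=(434,231,.16)).items(): print(n,ray(C,*p).round(3))
E
```

```text
stapler [0.445 0.234 0.05 ]
disp [0.566 0.244 0.03 ]
jar [0.407 0.356 0.06 ]
collar [ 0.434 -0.063  0.09 ]
gauge [0.42  0.122 0.1  ]
hole [ 0.571 -0.283  0.13 ]
block [ 0.412 -0.373  0.055]
post [ 0.409 -0.361  0.16 ]
```

```bash
echo
```

```text
(no output)
```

View pics/topc1.png

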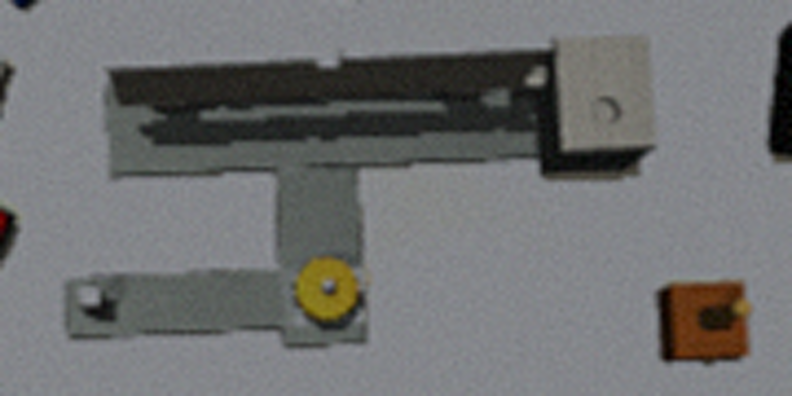

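View pics/topc2.png

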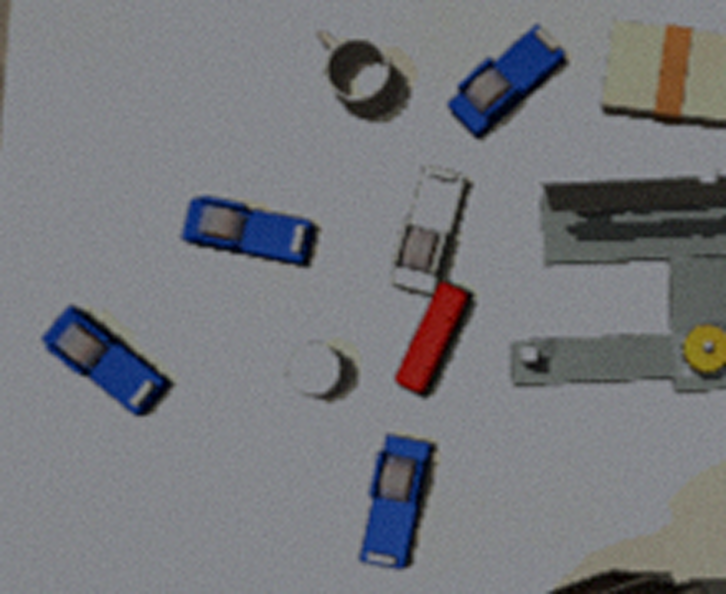

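View pics/sc1.png

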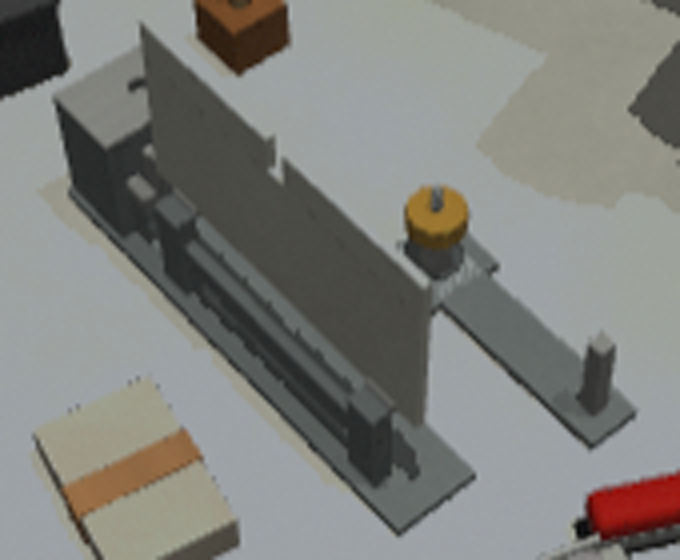

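View pics/sc2.png

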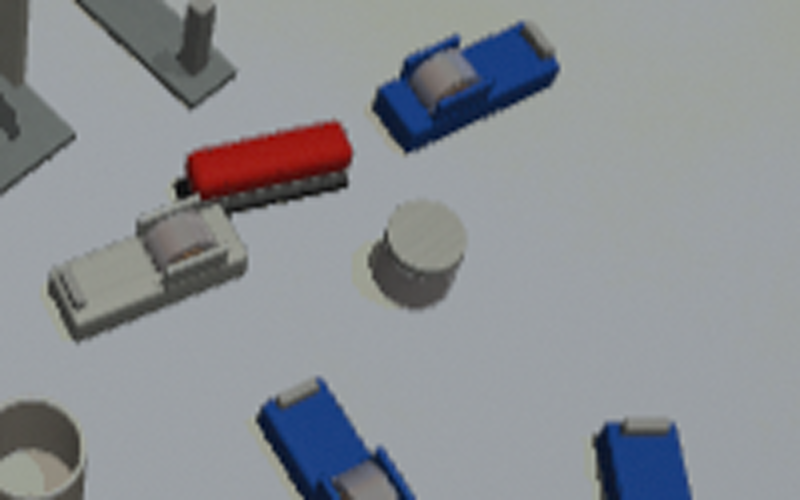

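{"api": "play_rows", "payload": {
  "commands": "1 18 42 10 0;1 36 80 20 0;1 54 120 30 0;1 72 160 30 0;1 90 200 30 -4;1 108 240 30 -8;1 126 280 30 -12;1 150 320 30 -16;1 170 355 30 -20;1 170 355 30 -20",
  "force": 30
}}

```text
time: 1.08
ee_pos: [0.361, -0.1581, 0.2615]
tcp_rot: [-180.0, -0.1, 0.0]
wrist_force: [0.4, -0.8, -0.5]
opening: 0.0852
```

```bash
python3 - <<'E'
from h import *
o=get_obs(); w=camera('wrist'); np.save('w1.npy',w); np.save('w1o.npy',[o],allow_pickle=True)
print(o['time'],o['ee_pos'],o['tcp_rot'],o['q']); save('w1',w,1.25)
E
```

```text
1.0833 [ 0.36099257 -0.15805574  0.26153529] [-1.79980324e+02 -6.10576571e-02  4.87398515e-02] [-2.36763552e+01 -1.53108893e+01 -5.31028443e+00  9.99526241e+01
  4.25798456e-02  1.56274912e+02]
```

View pics/w1.png

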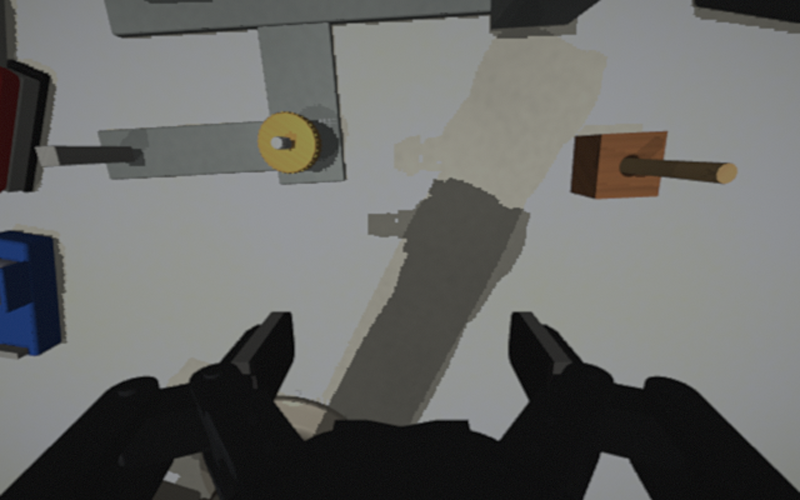

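{"api": "play_rows", "payload": {
  "commands": "1 20 30 0 -7;1 40 60 0 -14;1 60 90 0 -21;1 73 95 0 -28;1 73 95 0 -35;1 73 95 0 -42;1 73 95 0 -49;1 73 95 0 -56;1 73 95 0 -63;1 73 95 0 -70"
}}

```text
time: 1.97
ee_pos: [0.3396, -0.2074, 0.2614]
tcp_rot: [-170.9, 1.4, -37.9]
wrist_force: [0.7, -0.7, -0.0]
opening: 0.0856
```

```bash
python3 - <<'E'
from h import *
o=get_obs(); w=camera('wrist'); np.save('w2.npy',w); np.save('w2o.npy',[o],allow_pickle=True)
print(o['time'],o['ee_pos'],o['tcp_rot'],o['q']); save('w2',w,1.25)
E
```

```text
1.9667 [ 0.33963505 -0.20739023  0.26139294] [-170.87323959    1.36147238  -37.8566353 ] [-37.93091196 -13.86303775  -4.60431436 100.63212397   9.12498787
 179.92479254]
```

View pics/w2.png

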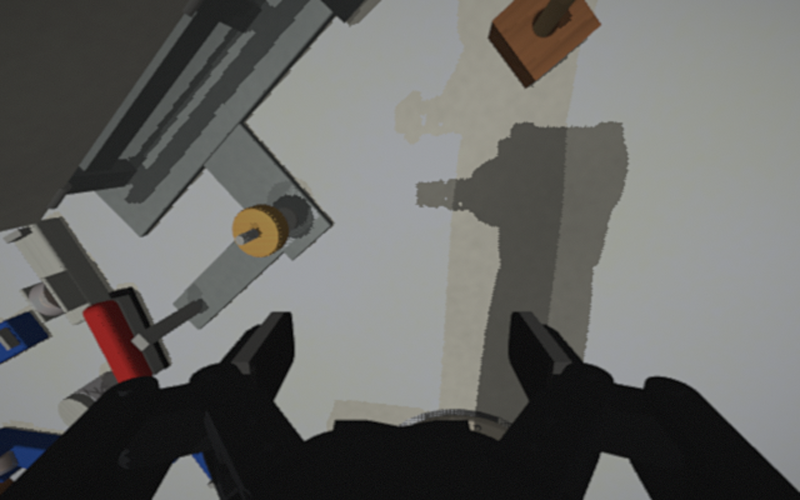

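{"api": "play_rows", "payload": {
  "commands": "1 0 0 0 7;1 0 0 0 14;1 0 0 0 21;1 0 0 0 28;1 0 0 0 35;1 0 0 0 35"
}}

```text
time: 2.52
ee_pos: [0.3404, -0.2068, 0.2612]
tcp_rot: [-170.9, 1.4, -2.4]
wrist_force: [-0.4, -0.6, 0.8]
opening: 0.0855
```

{"api": "play_rows", "payload": {
  "commands": "1 0 0 0 7;1 0 0 0 14;1 0 0 0 21;1 0 0 0 28;1 0 0 0 35;1 0 0 0 42;1 0 0 0 49;1 0 0 0 56;1 0 0 0 63;1 0 0 0 70"
}}

```text
time: 3.35
ee_pos: [0.3402, -0.2068, 0.2615]
tcp_rot: [-170.9, 1.4, 67.4]
wrist_force: [-0.8, 0.1, -0.9]
opening: 0.0852
```

{"api": "play_rows", "payload": {
  "commands": "1 0 0 0 7;1 0 0 0 14;1 0 0 0 21;1 0 0 0 28;1 0 0 0 35;1 0 0 0 42;1 0 0 0 49;1 0 0 0 56;1 0 0 0 63;1 0 0 0 70"
}}

```text
time: 4.18
ee_pos: [0.3402, -0.2067, 0.2616]
tcp_rot: [-170.9, 1.4, 137.4]
wrist_force: [0.1, 0.1, -0.2]
opening: 0.0855
```

```bash
python3 - <<'E'
from h import *
o=get_obs(); print(o['time'],o['ee_pos'],o['tcp_rot'],o['q'])
E
```

```text
4.1833 [ 0.34019902 -0.20666306  0.26156277] [-170.94188535    1.40558747  137.38520727] [-24.81094042 -13.75644863  -4.49467782 100.7166681   -9.05038884
  18.03035006]
```

{"api": "play_rows", "payload": {
  "commands": "1 0 0 0 7;1 0 0 0 14;1 0 0 0 21;1 0 0 0 28;1 0 0 0 35;1 0 0 0 42;1 0 0 0 49;1 0 0 0 56;1 0 0 0 63;1 0 0 0 70"
}}

```text
time: 5.02
ee_pos: [0.3401, -0.2066, 0.2617]
tcp_rot: [-170.9, 1.4, -152.6]
wrist_force: [0.4, 0.3, -0.6]
opening: 0.0855
```

{"api": "play_rows", "payload": {
  "commands": "1 0 0 0 7;1 0 0 0 14;1 0 0 0 21;1 0 0 0 28;1 0 0 0 35;1 0 0 0 42;1 0 0 0 49;1 0 0 0 56;1 0 0 0 63;1 0 0 0 70"
}}

```text
time: 5.85
ee_pos: [0.3401, -0.2067, 0.2617]
tcp_rot: [-170.9, 1.4, -82.6]
wrist_force: [0.3, 0.9, -0.4]
opening: 0.0853
```

{"api": "play_rows", "payload": {
  "commands": "1 0 0 0 7;1 0 0 0 14;1 0 0 0 21;1 0 0 0 28;1 0 0 0 35;1 0 0 0 42;1 0 0 0 49;1 0 0 0 52;1 0 0 0 52;1 0 0 0 52"
}}

```text
time: 6.68
ee_pos: [0.3563, -0.1816, 0.2615]
tcp_rot: [-172.2, 1.4, -32.8]
wrist_force: [0.4, 1.1, -0.3]
opening: 0.0855
```

```bash
python3 - <<'E'
from h import *
o=get_obs(); print(o['time'],o['ee_pos'],o['tcp_rot'],o['q'])
E
```

```text
6.6833 [ 0.35631855 -0.18162895  0.26150023] [-172.20825808    1.36566817  -32.76595222] [ -32.55713888  -13.50425031   -4.19309349  100.64825055    7.79666655
 -179.78929818]
```

{"api": "play_rows", "payload": {
  "commands": "1 0 0 0 7;1 0 0 0 14;1 0 0 0 20;1 0 0 0 20"
}}

```text
time: 7.02
ee_pos: [0.3841, -0.0999, 0.2614]
tcp_rot: [-175.6, 1.5, -17.9]
wrist_force: [0.0, 0.0, 1.0]
opening: 0.0853
```

```bash
python3 - <<'E'
from h import *
o=get_obs(); print(o['time'],o['ee_pos'],o['tcp_rot'],o['q'])
E
```

```text
7.0167 [ 0.38411853 -0.09994304  0.26139716] [-175.56357425    1.50081524  -17.9407803 ] [ -17.77150858  -13.53261292   -4.02935076  100.9909423     4.44083978
 -179.83027682]
```

{"api": "play_rows", "payload": {
  "commands": "1 0 0 0 7;1 0 0 0 14;1 0 0 0 21;1 0 0 0 26;1 0 0 0 26"
}}

```text
time: 7.43
ee_pos: [0.3862, 0.0034, 0.2613]
tcp_rot: [-179.9, 1.8, 0.3]
wrist_force: [0.7, -0.6, -0.7]
opening: 0.0851
```

```bash
python3 - <<'E'
from h import *
o=get_obs(); print(o['time'],o['ee_pos'],o['tcp_rot'],o['q'])
E
```

```text
7.4333 [0.3861853  0.00335456 0.26132296] [-179.92876795    1.78720608    0.27183905] [ 4.41217701e-01 -1.45474749e+01 -4.75830962e+00  1.01576153e+02
  7.65142436e-02 -1.79830704e+02]
```

{"api": "play_rows", "payload": {
  "commands": "1 5 40 0 5;1 10 80 0 10;1 15 120 0 15;1 20 160 0 20;1 25 200 0 25;1 30 240 0 30;1 35 280 0 34;1 40 320 0 38;1 45 360 0 42;1 50 400 0 42"
}}

```text
time: 8.27
ee_pos: [0.4353, 0.4057, 0.2614]
tcp_rot: [-179.9, 1.8, 42.4]
wrist_force: [1.2, -1.3, 0.1]
opening: 0.0854
```

```bash
python3 - <<'E'
from h import *
o=get_obs(); w=camera('wrist'); np.save('w3.npy',w); np.save('w3o.npy',[o],allow_pickle=True)
print(o['time'],o['ee_pos'],o['tcp_rot'],o['q']); save('w3',w,1.25)
E
```

```text
8.2667 [0.43531993 0.40565124 0.26144547] [-179.85206475    1.76839537   42.42688385] [ 4.29016243e+01  1.41967324e+01  2.39278155e+01  1.01498193e+02
  1.62580225e-01 -1.79525484e+02]
```

View pics/w3.png

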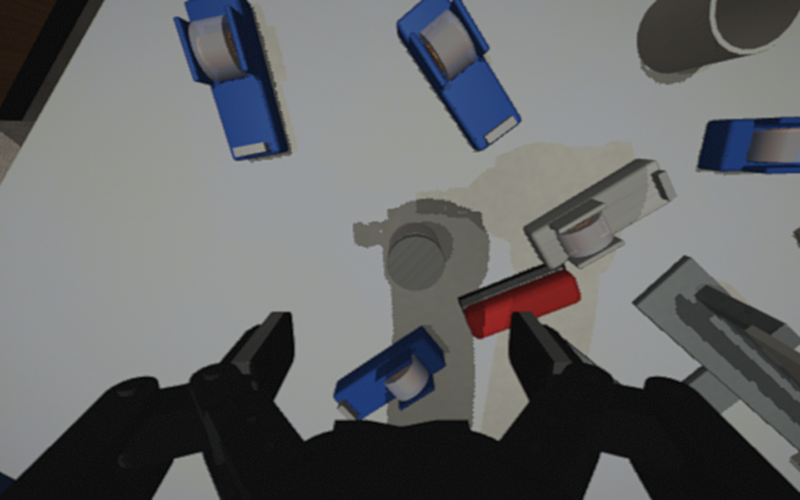

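{"api": "play_rows", "payload": {
  "commands": "1 29 27 0 0;1 58 54 0 0;1 87 81 0 0;1 110 102 0 0;1 130 121 0 0;1 146 136 0 0;1 146 136 0 0"
}}

```text
time: 8.9
ee_pos: [0.5678, 0.5237, 0.2348]
tcp_rot: [-179.9, 1.4, 42.1]
wrist_force: [-0.8, -1.0, -3.8]
opening: 0.0851
```

```bash
python3 - <<'E'
from h import *
o=get_obs(); print(o['time'],o['ee_pos'],o['tcp_rot'],o['q'])
E
```

```text
8.9 [0.56781445 0.52365422 0.23480784] [-179.87263762    1.44742218   42.08148774] [ 4.26309952e+01  4.85189990e+01  7.02607663e+01  1.13187902e+02
  1.41236651e-01 -1.79450666e+02]
```

{"api": "play_rows", "payload": {
  "commands": "1 29 27 20 0;1 58 54 30 0;1 60 56 30 0;1 60 56 30 0"
}}

```text
time: 9.23
ee_pos: [0.584, 0.5403, 0.2408]
tcp_rot: [-179.8, -2.1, 42.2]
wrist_force: [-1.0, -0.2, -0.1]
opening: 0.0851
```

```bash
python3 - <<'E'
from h import *
o=get_obs(); print(o['time'],o['ee_pos'],o['tcp_rot'],o['q'])
E
```

```text
9.2333 [0.58403532 0.54029112 0.24077204] [-179.8443928    -2.06986165   42.21083698] [ 4.27228011e+01  4.83804220e+01  7.07426254e+01  1.10291035e+02
  1.37110098e-01 -1.79488368e+02]
```

{"api": "play_rows", "payload": {
  "commands": "1 0 0 0 -7;1 0 0 0 -14;1 0 0 0 -21;1 0 0 0 -28;1 0 0 0 -35;1 0 0 0 -42;1 0 0 0 -49;1 0 0 0 -56;1 0 0 0 -63;1 0 0 0 -70"
}}

```text
time: 10.07
ee_pos: [0.5802, 0.5372, 0.238]
tcp_rot: [-179.5, -2.1, -28.1]
wrist_force: [0.5, -0.4, -0.9]
opening: 0.0854
```

{"api": "play_rows", "payload": {
  "commands": "1 0 0 0 -7;1 0 0 0 -14;1 0 0 0 -21;1 0 0 0 -28;1 0 0 0 -35;1 0 0 0 -42;1 0 0 0 -49;1 0 0 0 -56;1 0 0 0 -63;1 0 0 0 -70"
}}

```text
time: 10.9
ee_pos: [0.5735, 0.5308, 0.2318]
tcp_rot: [-179.1, -1.5, -98.1]
wrist_force: [-0.2, -0.3, 0.4]
opening: 0.0854
```

{"api": "play_rows", "payload": {
  "commands": "1 0 0 0 -7;1 0 0 0 -14;1 0 0 0 -21;1 0 0 0 -28;1 0 0 0 -35;1 0 0 0 -40;1 0 0 0 -40"
}}

```text
time: 11.48
ee_pos: [0.5711, 0.5284, 0.2295]
tcp_rot: [-179.2, -1.2, -138.0]
wrist_force: [-0.3, -0.5, 0.1]
opening: 0.0855
```

```bash
python3 - <<'E'
from h import *
o=get_obs(); print(o['time'],o['ee_pos'],o['tcp_rot'],o['q'])
E
```

```text
11.4833 [0.57109775 0.52835024 0.2295149 ] [-179.18057679   -1.21976825 -137.97290172] [ 43.0654257   49.19374021  70.74525849 112.78593284  -0.79718667
   1.03819261]
```

{"api": "play_rows", "payload": {
  "commands": "1 15 14 4 0;1 18 16 8 0;1 18 16 8 0"
}}

```text
time: 11.73
ee_pos: [0.5781, 0.5342, 0.2264]
tcp_rot: [-179.2, -0.3, -137.6]
wrist_force: [-0.3, 0.1, -0.2]
opening: 0.0856
```

```bash
python3 - <<'E'
from h import *
o=get_obs(); print(o['time'],o['ee_pos'],o['tcp_rot'],o['q'])
E
```

```text
11.7333 [0.57809861 0.53420037 0.22642235] [-179.18066818   -0.25678353 -137.57757925] [ 43.03556477  49.39374793  70.715067   111.58685622  -0.81653703
   0.61320013]
```

{"api": "play_rows", "payload": {
  "commands": "1 -4 -4 0 -7;1 -4 -4 0 -14;1 -4 -4 0 -21;1 -4 -4 0 -28;1 -4 -4 0 -35;1 -4 -4 0 -42;1 -4 -4 0 -49;1 -4 -4 0 -56;1 -4 -4 0 -63;1 -4 -4 0 -70"
}}

```text
time: 12.57
ee_pos: [0.5739, 0.5302, 0.2263]
tcp_rot: [-179.2, -0.3, 152.0]
wrist_force: [-0.7, -0.6, 0.2]
opening: 0.0855
```

{"api": "play_rows", "payload": {
  "commands": "1 -4 -4 0 -7;1 -4 -4 0 -14;1 -4 -4 0 -20;1 5 5 4 -20;1 14 13 8 -20;1 14 13 8 -20"
}}

```text
time: 13.07
ee_pos: [0.5797, 0.5356, 0.2253]
tcp_rot: [-179.9, -0.3, 132.4]
wrist_force: [-1.0, -0.3, -0.0]
opening: 0.0853
```

```bash
python3 - <<'E'
from h import *
o=get_obs(); print(o['time'],o['ee_pos'],o['tcp_rot'],o['q'])
E
```

```text
13.0667 [0.57971663 0.5356265  0.22528654] [-179.93581332   -0.30723148  132.39479582] [ 42.62521565  49.45229401  70.67852647 111.28918398   0.30748694
  90.23007882]
```

```bash
python3 - <<'E'
from h import *
a=np.load('w1.npy'); b=np.load('w2.npy')
def up(im,x0,y0,x1,y1,s): return cv2.resize(im[y0:y1,x0:x1],None,fx=s,fy=s,interpolation=cv2.INTER_CUBIC)
save('z1',np.vstack([up(a,195,80,275,150,6)]))
save('z1g',up(a,20,100,130,160,6))
save('z2',up(b,100,145,270,290,4.5))
save('z1d',up(a,440,90,610,170,4.5))
E
```

```text
(no output)
```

View pics/z1.png

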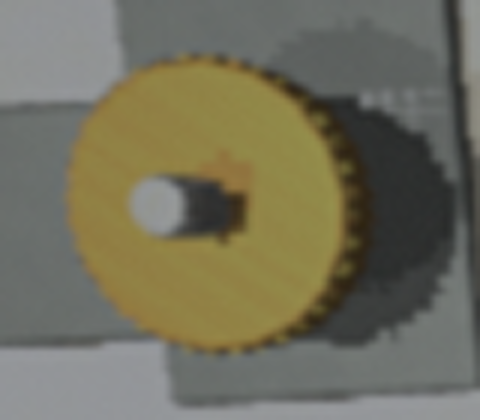

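View pics/z1g.png

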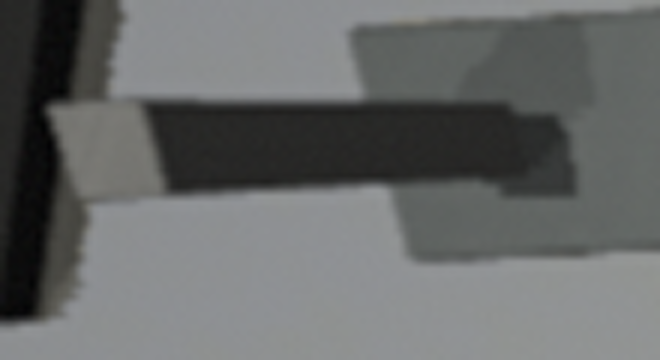

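View pics/z2.png

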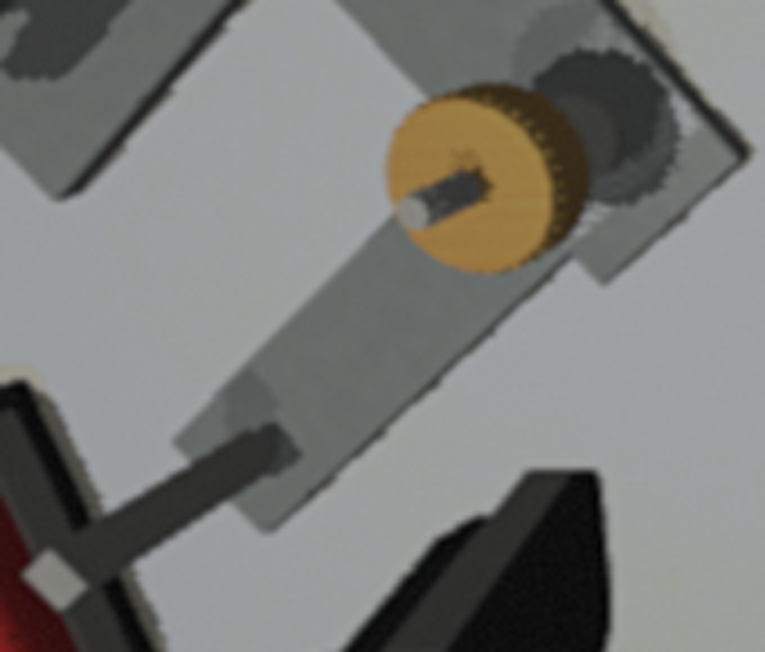

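View pics/z1d.png

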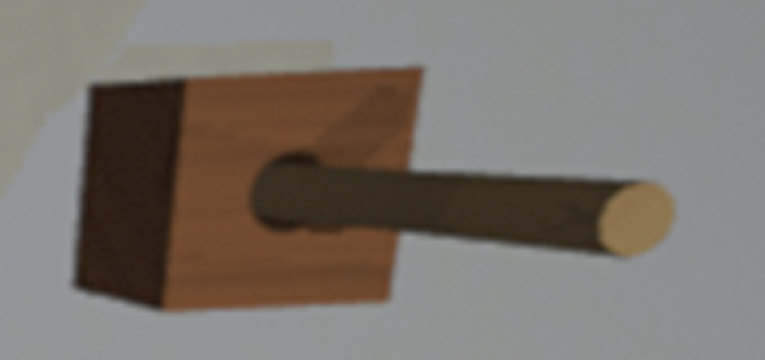

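```bash
python3 - <<'E'
from h import *
o1=np.load('w1o.npy',allow_pickle=True)[0];o2=np.load('w2o.npy',allow_pickle=True)[0]
A=cam('wrist',o1);B=cam('wrist',o2)
for n,p,q,z in [('collar',(229.4,113.7),(204.4,186.1),.085),('rod',(221.3,114.3),(191.8,191.9),.108),('gauge',(38.5,124.8),(112.7,273.9),.1)]:
    print(n,tri([(A,*p),(B,*q)]).round(4),ray(A,*p,z).round(4),ray(B,*q,z).round(4))
print('dowel top',ray(A,581.6,138.2,.16))
c=[ray(A,440+u/4.5,90+v/4.5,.055) for u,v in [(185,80),(424,67),(390,298),(163,309)]]
print(np.round(c,4),np.mean(c,0))
# collar ellipse half-width: diameter 50
for z in (.08,.085,.09):
    l=ray(A,195+68/6,113.7,z);r=ray(A,195+345/6,113.7,z);print(z,np.linalg.norm(l-r))
E
```

```text
collar [ 0.4354 -0.0605  0.0788] [ 0.4358 -0.0625  0.085 ] [ 0.434  -0.0643  0.085 ]
rod [ 0.4348 -0.0612  0.107 ] [ 0.4349 -0.0615  0.108 ] [ 0.4346 -0.0618  0.108 ]
gauge [0.4242 0.131  0.0962] [0.4248 0.127  0.1   ] [0.4232 0.1264 0.1   ]
dowel top [ 0.41560868 -0.37283057  0.16      ]
[[ 0.4427 -0.3419  0.055 ]
 [ 0.4458 -0.402   0.055 ]
 [ 0.3875 -0.4048  0.055 ]
 [ 0.3846 -0.3449  0.055 ]] [ 0.4151743  -0.37340119  0.055     ]
0.08 0.0492789559669137
0.085 0.04851691293935613
0.09 0.04775486991179856
```

{"api": "play_rows", "payload": {
  "commands": "1 -35 -20 0 -7;1 -70 -40 0 -14;1 -105 -60 0 -21;1 -140 -80 0 -28;1 -145 -120 0 -35;1 -145 -160 0 -42;1 -145 -200 0 -49;1 -145 -240 0 -56;1 -145 -280 0 -63;1 -145 -320 0 -70"
}}

```text
time: 13.9
ee_pos: [0.4349, 0.253, 0.2282]
tcp_rot: [179.9, -0.5, 72.0]
wrist_force: [0.7, -0.9, 1.0]
opening: 0.0852
```

{"api": "play_rows", "payload": {
  "commands": "1 0 -40 0 -7;1 0 -80 0 -14;1 0 -120 0 -21;1 0 -160 0 -28;1 0 -200 0 -35;1 0 -240 0 -42;1 0 -277 0 -49;1 0 -277 0 -56;1 0 -277 0 -59;1 0 -277 0 -59"
}}

```text
time: 14.73
ee_pos: [0.4358, -0.0235, 0.228]
tcp_rot: [180.0, -0.5, 13.0]
wrist_force: [0.6, 0.4, -1.2]
opening: 0.0853
```

```bash
cat >> h.py <<'E'
def shot(n,z=1.25):
    o=get_obs(); w=camera('wrist'); np.save(n+'.npy',w); np.save(n+'o.npy',[o],allow_pickle=True)
    print(o['time'],o['ee_pos'].round(4),o['tcp_rot'].round(2),o['q'].round(1)); save(n,w,z); return o,w
def load(n): return cam('wrist',np.load(n+'o.npy',allow_pickle=True)[0]),np.load(n+'.npy')
E
python3 -c "
from h import *
shot('w4')"
```

```text
14.7333 [ 0.4358 -0.0235  0.228 ] [179.98  -0.5   13.  ] [-3.200e+00 -1.100e+01 -5.600e+00  9.490e+01  1.000e-01  1.638e+02]
```

View pics/w4.png

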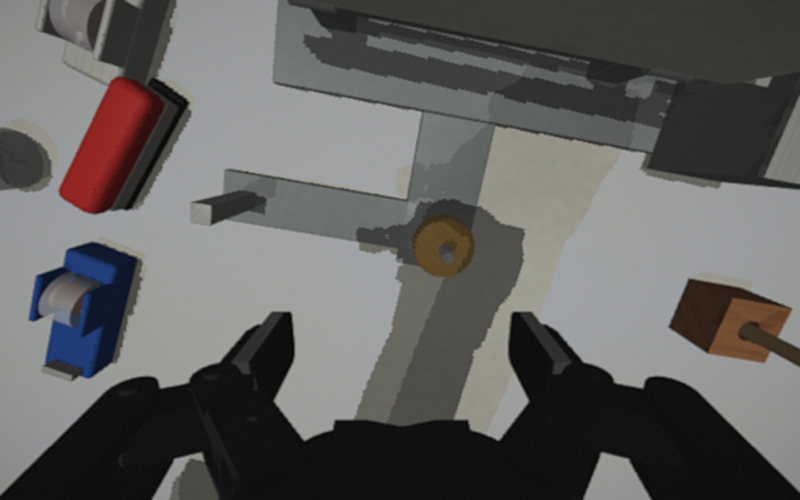

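{"api": "play_rows", "payload": {
  "commands": "1 -1 -38 0 -6;1 -1 -38 -30 -12;1 -1 -38 -70 -12;1 -1 -38 -110 -12;1 -1 -38 -150 -12;1 -1 -38 -182 -12;1 -1 -38 -182 -12"
}}

```text
time: 15.37
ee_pos: [0.4311, -0.0596, 0.0392]
tcp_rot: [-179.9, 0.1, 1.4]
wrist_force: [-1.8, 0.4, -1.2]
opening: 0.0854
```

{"api": "play_rows", "payload": {
  "commands": "0.5 0 0 0 0;0.5 0 0 0 0;0.5 0 0 0 0;0.5 0 0 0 0;0.5 0 0 0 0;0.5 0 0 0 0",
  "force": 25
}}

```text
time: 15.87
ee_pos: [0.4363, -0.0601, 0.0478]
tcp_rot: [-179.9, -0.6, 1.3]
wrist_force: [-1.9, 4.6, 7.2]
opening: 0.0494
```

```bash
python3 -c "
from h import *
o,w=shot('w5')
print(o['opening'],o['wrist_force'])
save('s5',camera('scene')[130:270,220:390],4)"
```

```text
15.8667 [ 0.4363 -0.0601  0.0478] [-179.92   -0.58    1.25] [ -8.  -10.3 -24.9  74.8   0.2 170.8]
0.04937123576754993 [-1.9178423   4.58348044  7.16499858]
```

View pics/w5.png

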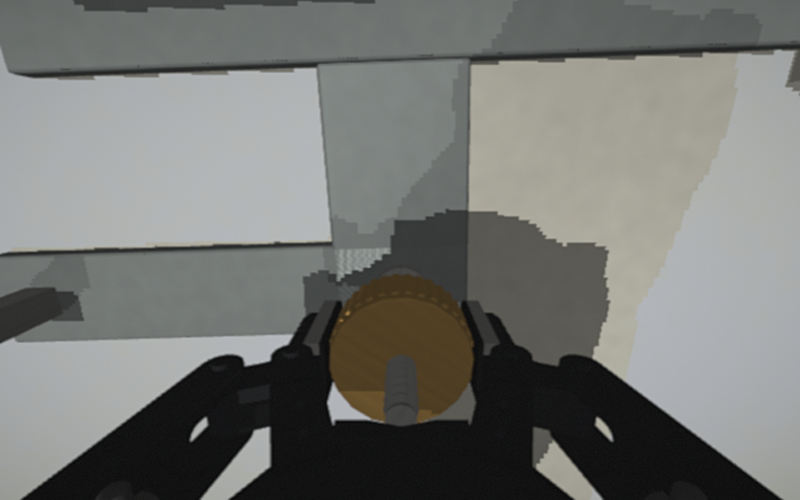

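View pics/s5.png

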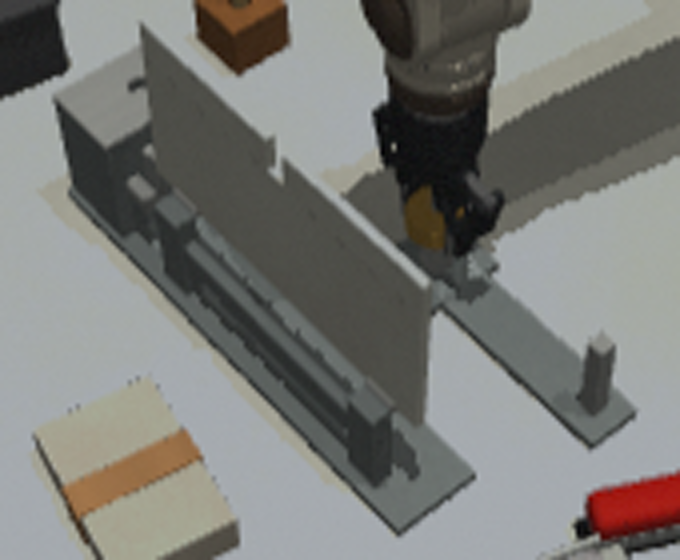

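{"api": "play_rows", "payload": {
  "commands": "0.5 0 1 0.3 7;0.5 0 1 0.6 14;0.5 0 1 0.9 21;0.5 0 1 1.2 28;0.5 0 1 1.6 35;0.5 0 1 1.9 42;0.5 0 1 2.2 49;0.5 0 1 2.5 56;0.5 0 1 2.8 63;0.5 0 1 3.1 70"
}}

```text
time: 16.8
ee_pos: [0.4356, -0.0592, 0.0508]
tcp_rot: [179.9, -0.4, 71.6]
wrist_force: [-5.6, 4.2, 9.1]
opening: 0.05
```

```bash
python3 -c "
from h import *
o,w=shot('w6')
print(o['opening'],o['wrist_force'],o['torque'])"
```

```text
16.8 [ 0.4356 -0.0592  0.0508] [179.87  -0.41  71.58] [ -8.  -10.1 -24.4  75.5   0.4 100.4]
0.05001492995307615 [-5.61770105  4.16855196  9.05398037] [ 0.80645006  1.11603512 -0.09188335]
```

View pics/w6.png

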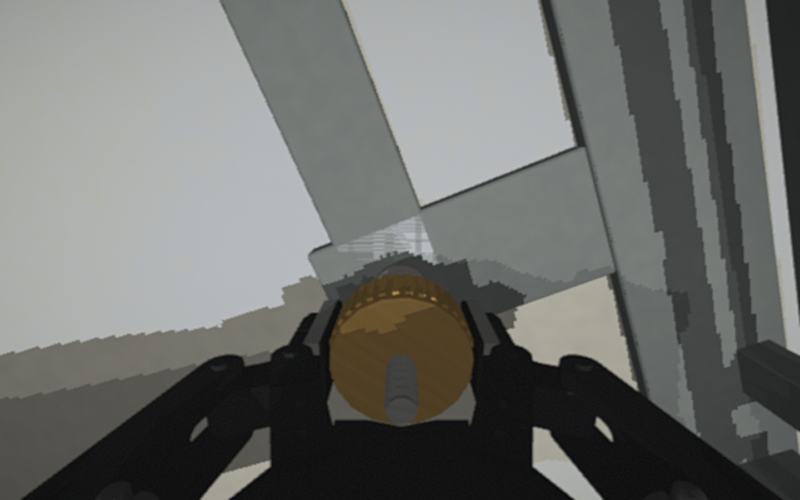

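{"api": "play_rows", "payload": {
  "commands": "0.5 -0.5 0.5 0.4 7;0.5 -0.5 0.5 0.8 14;0.5 -0.5 0.5 1.1 21;0.5 -0.5 0.5 1.4 28;0.5 -0.5 0.5 1.7 35;0.5 -0.5 0.5 2 42;0.5 -0.5 0.5 2.3 49;0.5 -0.5 0.5 2.6 56;0.5 -0.5 0.5 2.9 63;0.5 -0.5 0.5 3.2 70"
}}

```text
time: 17.68
ee_pos: [0.4345, -0.0595, 0.0539]
tcp_rot: [-180.0, -0.2, 141.5]
wrist_force: [-8.2, -2.1, 9.9]
opening: 0.0491
```

{"api": "play_rows", "payload": {
  "commands": "0.5 0 0 0.3 7;0.5 0 0 0.6 14;0.5 0 0 0.9 21;0.5 0 0 1.2 28;0.5 0 0 1.6 35;0.5 0 0 1.9 42;0.5 0 0 2.2 49;0.5 0 0 2.5 56;0.5 0 0 2.8 63;0.5 0 0 3.1 70"
}}

```text
time: 18.52
ee_pos: [0.4345, -0.0605, 0.057]
tcp_rot: [-179.7, -0.3, -148.5]
wrist_force: [-7.3, -9.0, 9.3]
opening: 0.0496
```

{"api": "play_rows", "payload": {
  "commands": "0.5 0 0 0.3 7;0.5 0 0 0.6 14;0.5 0 0 0.9 21;0.5 0 0 1.2 28;0.5 0 0 1.6 35;0.5 0 0 1.9 42;0.5 0 0 2.2 49;0.5 0 0 2.5 56;0.5 0 0 2.8 63;0.5 0 0 3.1 70"
}}

```text
time: 19.35
ee_pos: [0.4354, -0.061, 0.0602]
tcp_rot: [-179.8, -0.6, -78.5]
wrist_force: [-1.6, -10.9, 5.4]
opening: 0.0494
```

```bash
python3 -c "
from h import *
o,w=shot('w7')
print(o['opening'],o['wrist_force'],o['torque'])"
```

```text
19.35 [ 0.4354 -0.061   0.0602] [-179.79   -0.61  -78.51] [  -7.6  -10.5  -23.7   76.4   -0.5 -109.1]
0.04939436566329684 [ -1.59389157 -10.90438599   5.37598443] [-2.04025973  0.48277847 -0.1364261 ]
```

{"api": "play_rows", "payload": {
  "commands": "0.5 0 -0.5 0.3 7;0.5 0 -1 0.6 14;0.5 0 -1 0.9 21;0.5 0 -1 1.2 28;0.5 0 -1 1.6 35;0.5 0 -1 1.9 42;0.5 0 -1 2.2 49;0.5 0 -1 2.5 56;0.5 0 -1 2.5 56"
}}

```text
time: 20.15
ee_pos: [0.4361, -0.0605, 0.0626]
tcp_rot: [-179.9, -0.6, -22.5]
wrist_force: [2.6, -1.0, 7.7]
opening: 0.0491
```

{"api": "play_rows", "payload": {
  "commands": "0.8 0 0 0 0;0.8 0 0 0 0;1 0 0 30 0;1 0 0 70 -7;1 0 0 110 -14;1 -30 10 130 -21;1 -60 20 150 -28;1 -60 20 150 -35;1 -60 20 150 -42;1 -60 20 150 -49"
}}

```text
time: 20.98
ee_pos: [0.3738, -0.0399, 0.2106]
tcp_rot: [-179.9, -0.3, -72.3]
wrist_force: [-0.1, 0.1, -0.9]
opening: 0.085
```

```bash
python3 -c "
from h import *
o,w=shot('w8')
print(o['opening'],o['wrist_force'],o['torque'])"
```

```text
20.9833 [ 0.3738 -0.0399  0.2106] [-179.88   -0.34  -72.29] [  -5.9  -19.4  -14.1   95.    -0.3 -113.6]
0.08503698284538887 [-0.06064388  0.09952465 -0.87298923] [ 0.04576548  0.03527861 -0.00770129]
```

View pics/w8.png

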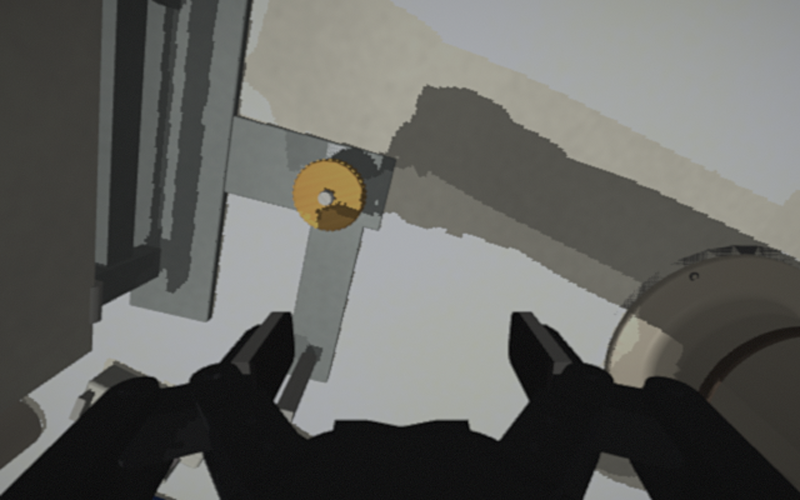

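{"api": "play_rows", "payload": {
  "commands": "0 12 40 0 0;0 24 80 0 0;0 36 120 0 0;0 48 160 0 0;0 50 168 -35 0;0 50 168 -70 0;0 50 168 -95 0;0 50 168 -103 0;0 50 168 -106 0;0 50 168 -106 0"
}}

```text
time: 21.87
ee_pos: [0.424, 0.1278, 0.1042]
tcp_rot: [-180.0, -0.3, -71.8]
wrist_force: [-0.3, -0.0, 0.6]
opening: 0.0
```

{"api": "play_rows", "payload": {
  "commands": "0 0 0 -1 0;0 0 0 -2 0;0 0 0 -3 0;0 0 0 -3 0;0 0 0 -3 0"
}}

```text
time: 22.28
ee_pos: [0.4242, 0.1279, 0.1012]
tcp_rot: [-179.9, -0.3, -71.8]
wrist_force: [-0.3, 0.2, -0.1]
opening: -0.0
```

{"api": "play_rows", "payload": {
  "commands": "0 0 0 -0.5 0;0 0 0 -1 0;0 0 0 -1.5 0;0 0 0 -1.5 0"
}}

```text
time: 22.62
ee_pos: [0.4241, 0.1279, 0.1]
tcp_rot: [-179.9, -0.3, -71.8]
wrist_force: [-3.0, -1.0, 7.5]
opening: 0.0003
```

{"api": "play_rows", "payload": {
  "commands": "0 0 0 -0.5 0;0 0 0 -1 0;0 0 0 -1 0;0 0 0 -1 0"
}}

```text
time: 22.95
ee_pos: [0.4242, 0.1279, 0.1]
tcp_rot: [-179.9, -0.3, -71.8]
wrist_force: [-4.5, -2.3, 15.4]
opening: -0.0
```

{"api": "play_rows", "payload": {
  "commands": "0 0 0 27 0;0 3 -40 27 0;0 6 -80 27 0;0 10 -120 27 0;0 13 -160 27 0;0 17 -200 27 0;0 17 -206 27 0;0 17 -206 17 0;0 17 -206 9 0;0 17 -206 7 0"
}}

```text
time: 23.78
ee_pos: [0.4401, -0.077, 0.1031]
tcp_rot: [179.9, -0.2, -71.8]
wrist_force: [-0.9, 0.6, -0.6]
opening: -0.0001
```

{"api": "play_rows", "payload": {
  "commands": "0 0 0 -1 0;0 0 0 -2 0;0 0 0 -3 0;0 0 0 -4 0;0 0 0 -4 0"
}}

```text
time: 24.2
ee_pos: [0.4411, -0.0777, 0.1012]
tcp_rot: [-180.0, -0.3, -71.8]
wrist_force: [-0.3, -0.5, -0.2]
opening: -0.0002
```

{"api": "play_rows", "payload": {
  "commands": "0 0 0 -0.5 0;0 0 0 -1 0;0 0 0 -2 0;0 0 0 -2 0"
}}

```text
time: 24.53
ee_pos: [0.4409, -0.0781, 0.099]
tcp_rot: [-180.0, -0.3, -71.8]
wrist_force: [-0.2, -0.3, -0.8]
opening: 0.0002
```

{"api": "play_rows", "payload": {
  "commands": "0 0 0 -1 0;0 0 0 -1.5 0;0 0 0 -1.5 0;0 0 0 -1.5 0"
}}

```text
time: 24.87
ee_pos: [0.4409, -0.0781, 0.0976]
tcp_rot: [-180.0, -0.3, -71.8]
wrist_force: [0.8, 0.3, -0.2]
opening: 0.0001
```

{"api": "play_rows", "payload": {
  "commands": "0 0 0 -0.5 0;0 0 0 -1 0;0 0 0 -1 0;0 0 0 -1 0"
}}

```text
time: 25.2
ee_pos: [0.4411, -0.0782, 0.0971]
tcp_rot: [-179.9, -0.3, -71.8]
wrist_force: [-1.7, -0.5, 5.3]
opening: -0.0002
```

{"api": "play_rows", "payload": {
  "commands": "0 0 0 20 0;1 0 0 36 -7;1 -5.5 17.5 36 -14;1 -5.5 17.5 36 -21;1 -5.5 17.5 36 -28;1 -5.5 17.5 36 -30;1 -5.5 17.5 6 -30;1 -5.5 17.5 -22 -30;1 -5.5 17.5 -33 -30;1 -5.5 17.5 -33 -30"
}}

```text
time: 26.03
ee_pos: [0.4337, -0.0604, 0.0611]
tcp_rot: [179.8, -0.3, -101.8]
wrist_force: [-1.0, 0.2, -0.8]
opening: 0.0855
```

{"api": "play_rows", "payload": {
  "commands": "0.5 0 0 0 0;0.5 0 0 0 0;0.5 0 0 0 0;0.5 0 0 0 0;0.5 0 0 0 0;0.5 0 0 0 0"
}}

```text
time: 26.53
ee_pos: [0.4352, -0.0605, 0.0656]
tcp_rot: [-180.0, -0.3, -101.8]
wrist_force: [-9.0, 2.7, 10.7]
opening: 0.0493
```

{"api": "play_rows", "payload": {
  "commands": "0.5 0 0 0.3 7;0.5 0 0 0.6 14;0.5 0 0 0.9 21;0.5 0 0 1.2 28;0.5 0 0 1.6 35;0.5 0 0 1.9 42;0.5 0 0 2.2 49;0.5 0 0 2.5 56;0.5 0 0 2.8 63;0.5 0 0 2.9 65"
}}

```text
time: 27.37
ee_pos: [0.4356, -0.0604, 0.0685]
tcp_rot: [-179.9, -0.3, -36.4]
wrist_force: [-7.4, 2.4, 8.7]
opening: 0.0495
```

{"api": "play_rows", "payload": {
  "commands": "0.5 0 0 0 0;0.8 0 0 0 0;1 0 0 0 0;1 0 0 40 0;1 0 0 75 0;0 0 0 75 -7;0 8 -16 75 -14;0 8 -16 60 -21;0 8 -16 45 -28;0 8 -16 39 -35"
}}

```text
time: 28.2
ee_pos: [0.4433, -0.0768, 0.1043]
tcp_rot: [180.0, -0.3, -72.2]
wrist_force: [-0.4, -0.4, -0.3]
opening: 0.0259
```

{"api": "play_rows", "payload": {
  "commands": "0 -2 -1 0 0;0 -2 -1 0 0;0 -2 -1 0 0;0 -2 -1 0 0;0 -2 -1 -1 0;0 -2 -1 -2 0;0 -2 -1 -3 0;0 -2 -1 -3 0"
}}

```text
time: 28.87
ee_pos: [0.4414, -0.0776, 0.1024]
tcp_rot: [-180.0, -0.3, -71.8]
wrist_force: [-0.5, 1.0, -0.0]
opening: -0.0002
```

{"api": "play_rows", "payload": {
  "commands": "0 0 0 -0.5 0;0 0 0 -1 0;0 0 0 -1.5 0;0 0 0 -1.5 0"
}}

```text
time: 29.2
ee_pos: [0.4414, -0.0776, 0.1009]
tcp_rot: [-180.0, -0.3, -71.8]
wrist_force: [0.3, -1.2, 0.2]
opening: -0.0003
```

{"api": "play_rows", "payload": {
  "commands": "0 0 0 -0.5 0;0 0 0 -1 0;0 0 0 -1 0;0 0 0 -1 0"
}}

```text
time: 29.53
ee_pos: [0.4415, -0.0777, 0.1002]
tcp_rot: [-180.0, -0.3, -71.8]
wrist_force: [0.2, -0.2, 1.8]
opening: 0.0001
```

{"api": "play_rows", "payload": {
  "commands": "0 0 0 40 0;0 0 0 80 0;0 0 -20 120 -5;0 0 -50 150 -10;0 10 -85 160 -15;0 20 -120 160 -18;0 30 -160 160 -18;0 35 -200 160 -18;1 40 -222 160 -18;1 40 -222 160 -18"
}}

```text
time: 30.37
ee_pos: [0.4816, -0.3035, 0.2583]
tcp_rot: [179.9, -0.3, -90.0]
wrist_force: [0.3, -0.0, 0.0]
opening: 0.0234
```

```bash
python3 -c "
from h import *
o,w=shot('w9')"
```

```text
30.3667 [ 0.4816 -0.3035  0.2583] [179.94  -0.3  -90.01] [ -32.1    8.3   16.7   98.3   -0.3 -122.1]
```

View pics/w9.png

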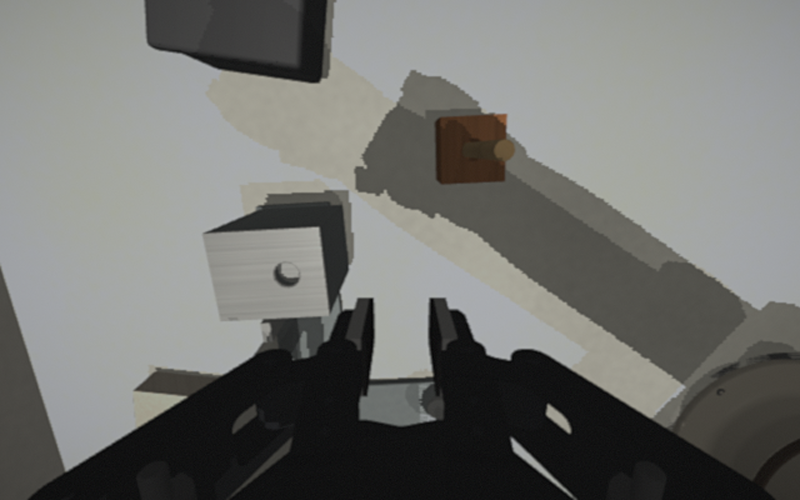

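```bash
python3 -c "
from h import *
C,w=load('w9')
save('z9h',cv2.resize(w[175:265,155:285],None,fx=6,fy=6,interpolation=cv2.INTER_CUBIC))
save('z9d',cv2.resize(w[85:155,340:420],None,fx=8,fy=8,interpolation=cv2.INTER_CUBIC))"
```

```text
(no output)
```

View pics/z9h.png

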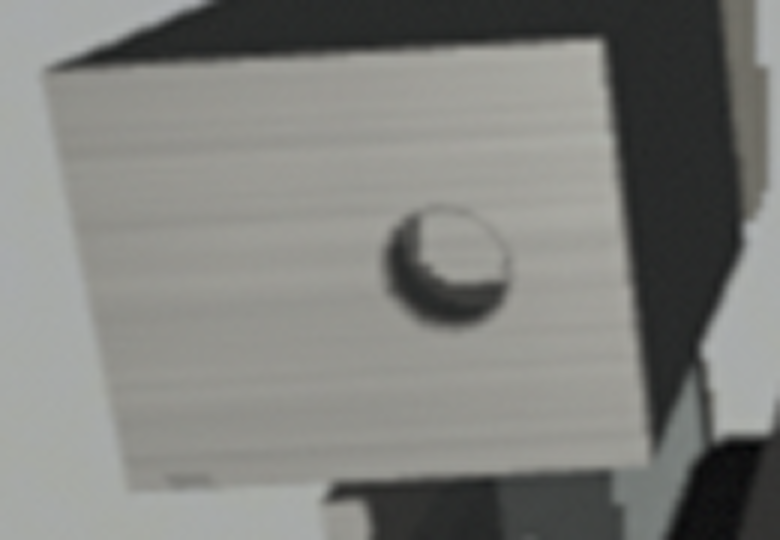

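View pics/z9d.png

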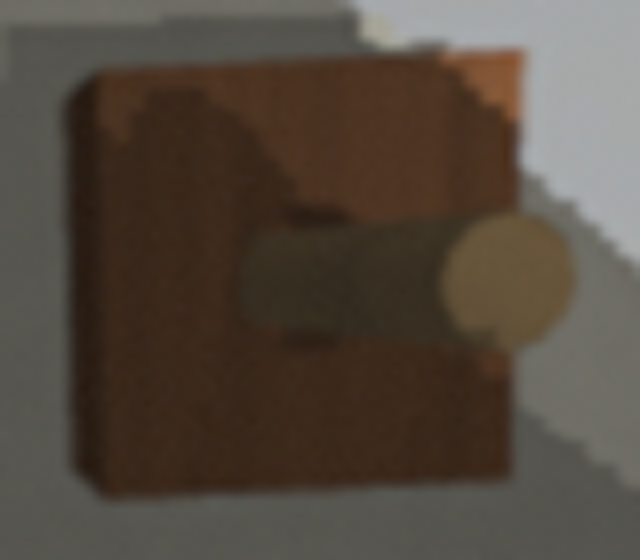

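```bash
python3 -c "
from h import *
C,w=load('w9'); A,_=load('w1') if 0 else (cam('wrist',np.load('w1o.npy',allow_pickle=True)[0]),0)
print('hole',ray(C,229.5,219.3,.13)); print('dowel',ray(C,403.5,120.25,.16))
c=np.array([ray(C,340+u/8,85+v/8,.055) for u,v in [(100,72),(524,50),(511,481),(108,497)]]); print(c.round(4),c.mean(0))
b=np.array([ray(C,155+u/6,175+v/6,.13) for u,v in [(47,70),(605,38),(652,466),(127,491)]]); print(b.round(4),b.mean(0))
print(tri([(C,403.5,120.25),(A,581.6,138.2)]))
T=cam('top'); S=cam('scene')
print(proj(T,[*ray(C,229.5,219.3,.13)[:2],.13]),proj(T,[*ray(C,403.5,120.25,.16)[:2],.16]))
"
```

```text
hole [ 0.57192733 -0.27787809  0.13      ]
dowel [ 0.41579285 -0.37195967  0.16      ]
[[ 0.4462 -0.3999  0.055 ]
 [ 0.387  -0.4027  0.055 ]
 [ 0.3842 -0.3434  0.055 ]
 [ 0.4433 -0.3411  0.055 ]] [ 0.41518036 -0.37178361  0.055     ]
[[ 0.6327 -0.3109  0.13  ]
 [ 0.5436 -0.316   0.13  ]
 [ 0.5402 -0.2418  0.13  ]
 [ 0.6301 -0.2373  0.13  ]] [ 0.58664778 -0.27650522  0.13      ]
[ 0.41526355 -0.3720485   0.15958003]
[406.60193193 184.77297843] [437.16634468 229.12643025]
```

{"api": "play_rows", "payload": {
  "commands": "1 -28 -29 0 0;1 -56 -58 0 0;1 -66 -68.5 0 0;1 -66 -68.5 -40 0;1 -66 -68.5 -80 0;1 -66 -68.5 -120 0;1 -66 -68.5 -150 0;1 -66 -68.5 -162 0;1 -66 -68.5 -162 0;1 -66 -68.5 -162 0"
}}

```text
time: 31.25
ee_pos: [0.4159, -0.3677, 0.0994]
tcp_rot: [-179.9, -0.3, -89.8]
wrist_force: [0.5, 0.5, 0.3]
opening: 0.0854
```

```bash
python3 -c "
from h import *
o,w=shot('w10')"
```

```text
31.25 [ 0.4159 -0.3677  0.0994] [-179.93   -0.33  -89.77] [ -41.4    4.8   -4.7   80.2   -0.2 -131.6]
```

View pics/w10.png

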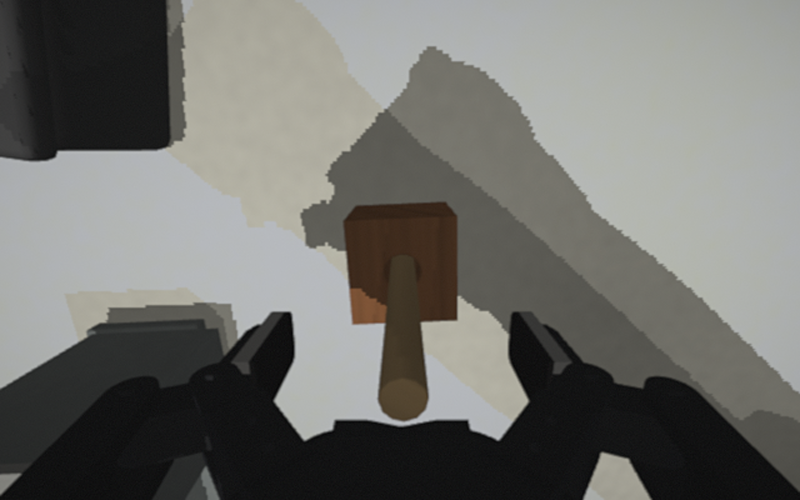

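{"api": "play_rows", "payload": {
  "commands": "1 0 0 0 0;1 0 0 0 0;0.1 0 0 0 0;0.1 0 0 0 0;0.1 0 0 0 0;0.1 0 0 0 0;0.1 0 0 0 0;0.1 0 0 0 0;0.1 0 0 0 0",
  "force": 40
}}

```text
time: 32.05
ee_pos: [0.4155, -0.3681, 0.0981]
tcp_rot: [-180.0, -0.3, -89.8]
wrist_force: [0.2, 0.2, 0.8]
opening: 0.0131
```

```bash
python3 -c "
from h import *
o,w=shot('w11'); print(o['wrist_force'],o['opening'])"
```

```text
32.05 [ 0.4155 -0.3681  0.0981] [-179.96   -0.31  -89.81] [ -41.4    4.9   -4.7   80.1   -0.2 -131.6]
[0.19071147 0.22046559 0.84060655] 0.01313423643534729
```

View pics/w11.png

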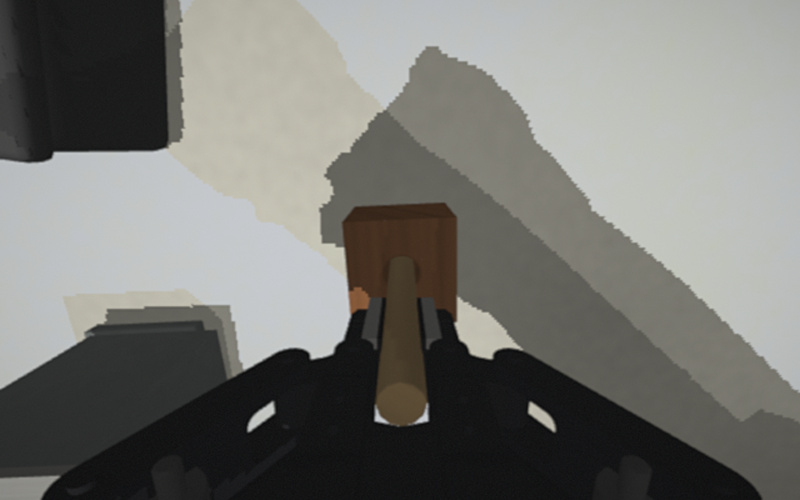

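{"api": "play_rows", "payload": {
  "commands": "0.1 0 0 20 0;0.1 0 0 50 0;0.1 0 0 85 0;0.1 0 0 120 0;0.1 0 0 142 0;0.1 35 21 142 0;0.1 70 42 142 0;0.1 105 63 142 0;0.1 140 84 142 0;0.1 156.5 94 142 0"
}}

```text
time: 32.93
ee_pos: [0.575, -0.2715, 0.2391]
tcp_rot: [-180.0, -0.3, -89.7]
wrist_force: [0.1, -0.8, -1.2]
opening: 0.0126
```

{"api": "play_rows", "payload": {
  "commands": "0.1 0 0 0 0;0.1 0 0 0 0;0.1 0 0 0 0"
}}

```text
time: 33.18
ee_pos: [0.5716, -0.2743, 0.2399]
tcp_rot: [-180.0, -0.3, -89.8]
wrist_force: [0.4, 0.3, 0.8]
opening: 0.013
```

```bash
python3 -c "
from h import *
o,w=shot('w12'); print(o['wrist_force'],o['opening'])
save('s12',camera('scene')[60:200,180:340],4)
save('t12',camera('top')[150:250,330:460],5)"
```

```text
33.1833 [ 0.5716 -0.2743  0.2399] [-180.     -0.31  -89.8 ] [ -25.5   17.2   25.2   97.9   -0.3 -115.7]
[0.44725013 0.30495214 0.84110506] 0.012971934206174388
```

View pics/w12.png

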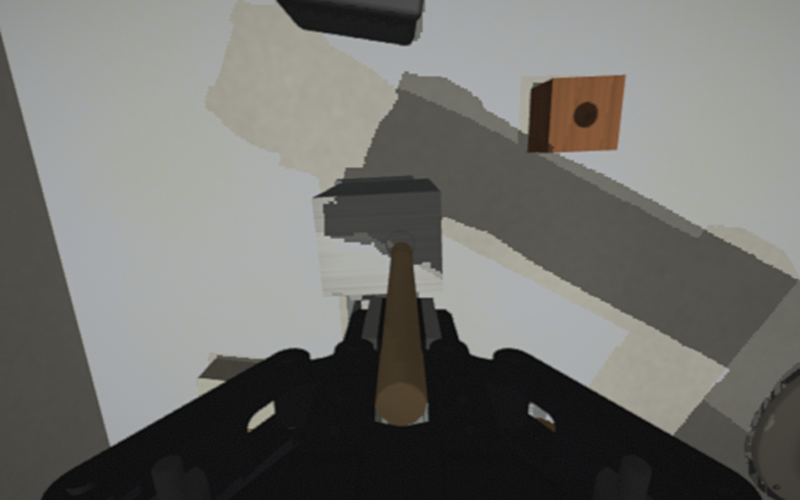

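View pics/s12.png

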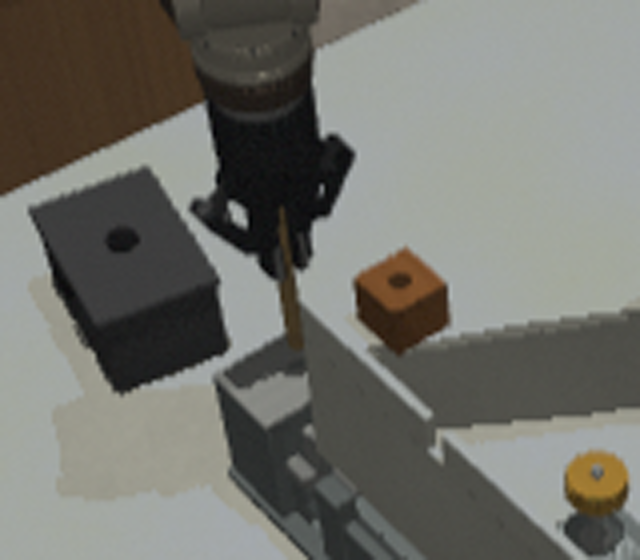

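```bash
python3 -c "
from h import *
C,w=load('w12')
print(proj(C,[.572,-.278,.13]), proj(C,[.5716,-.278,.152]))
save('z12',cv2.convertScaleAbs(cv2.resize(w[170:230,280:360],None,fx=8,fy=8,interpolation=cv2.INTER_CUBIC),alpha=2))"
```

```text
[320.77258813 195.10750216] [321.25592255 201.83922282]
```

View pics/z12.png

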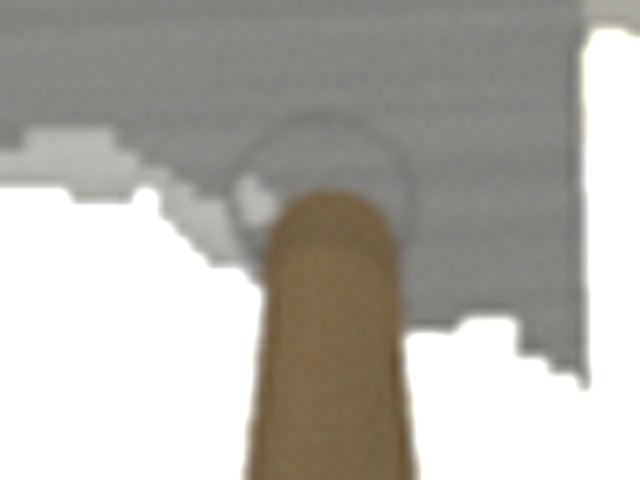

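{"api": "play_rows", "payload": {
  "commands": "0.1 0 0 -10 0;0.1 0 0 -18 0;0.1 0 0 -24 0;0.1 0 0 -30 0;0.1 0 0 -35 0;0.1 0 0 -35 0"
}}

```text
time: 33.83
ee_pos: [0.5715, -0.274, 0.2038]
tcp_rot: [180.0, -0.3, -89.8]
wrist_force: [-0.2, -0.4, -1.0]
opening: 0.0124
```

{"api": "play_rows", "payload": {
  "commands": "0.1 0 0 -4 0;0.1 0 0 -8 0;0.1 0 0 -12 0;0.1 0 0 -15 0;0.1 0 0 -16.5 0;0.1 0 0 -16.5 0"
}}

```text
time: 34.33
ee_pos: [0.572, -0.2741, 0.1885]
tcp_rot: [-180.0, -0.3, -89.8]
wrist_force: [-1.3, 0.1, 6.2]
opening: 0.0129
```

```bash
python3 -c "
from h import *
o,w=shot('w13'); print(o['wrist_force'],o['opening'])
save('s13',camera('scene')[60:250,180:380],4)"
```

```text
34.3333 [ 0.572  -0.2741  0.1885] [-179.95   -0.32  -89.81] [ -25.5   16.    18.    91.8   -0.3 -115.7]
[-1.34230136  0.08866382  6.15584409] 0.012938265616795012
```

View pics/s13.png

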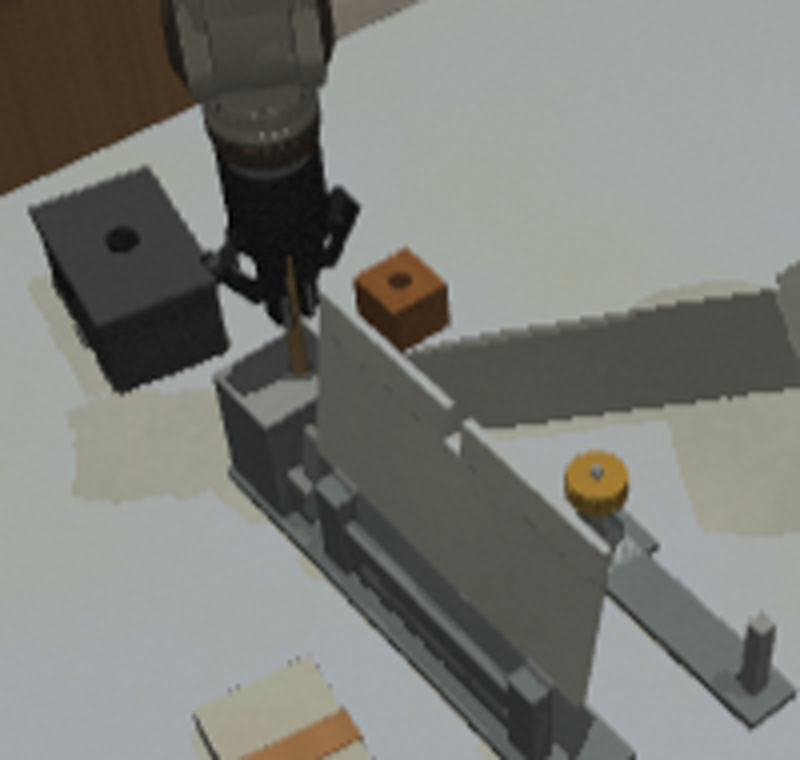

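{"api": "play_rows", "payload": {
  "commands": "0.1 0 0 0 0;0.1 0 0 0 0;0.1 0 0 0 0;0.1 0 0 0 0;0.1 0 0 0 0;0.1 0 0 0 0;0.1 0 0 0 0;0.1 0 0 0 0;0.1 0 0 0 0;0.1 0 0 0 0"
}}

```text
time: 35.27
ee_pos: [0.572, -0.2742, 0.189]
tcp_rot: [-179.9, -0.3, -89.8]
wrist_force: [-1.4, 0.4, 4.3]
opening: 0.0127
```

```bash
python3 -c "
from h import *
save('s14',camera('scene')[60:250,180:380],4)"
```

```text
(no output)
```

View pics/s14.png

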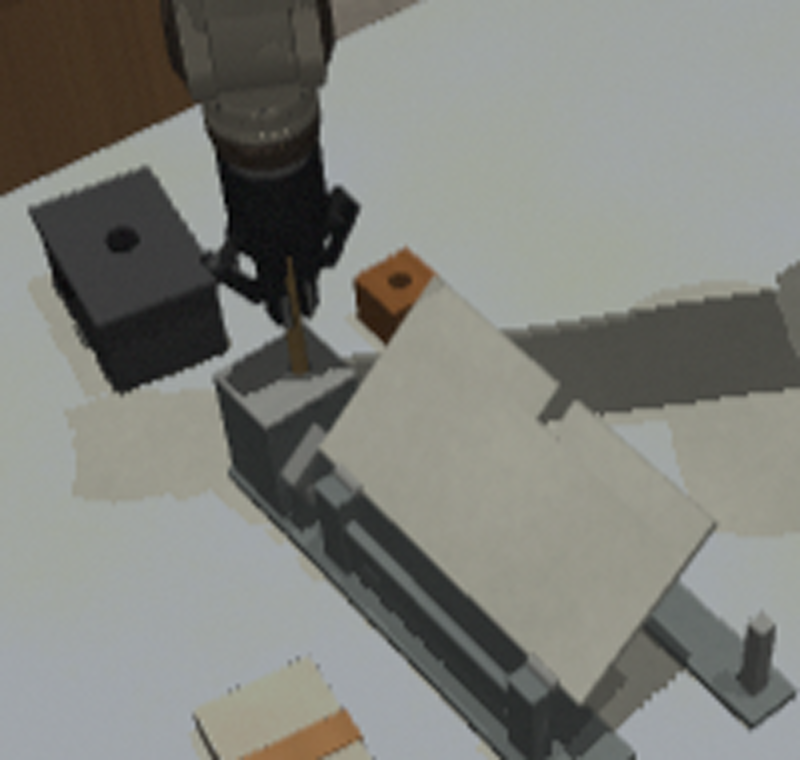

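Falling freely. Hold a bit more, then lift the dowel out.

{"api": "play_rows", "payload": {
  "commands": "0.1 0 0 0 0;0.1 0 0 0 0;0.1 0 0 0 0;0.1 0 0 0 0;0.1 0 0 0 0;0.1 0 0 0 0;0.1 0 0 0 0;0.1 0 0 0 0;0.1 0 0 0 0;0.1 0 0 0 0"
}}

```text
time: 36.15
ee_pos: [0.572, -0.2741, 0.189]
tcp_rot: [-179.9, -0.3, -89.8]
wrist_force: [-1.7, -0.3, 4.9]
opening: 0.0129
```

{"api": "play_rows", "payload": {
  "commands": "0.1 0 0 8 0;0.1 0 0 16 0;0.1 0 0 30 0;0.1 0 0 45 0;0.1 0 0 52 0;0.1 0 0 52 0;0.1 0 0 52 0"
}}

```text
time: 36.73
ee_pos: [0.5722, -0.2742, 0.2405]
tcp_rot: [-179.9, -0.3, -89.8]
wrist_force: [0.9, -0.4, -0.5]
opening: 0.0127
```

```bash
python3 -c "
from h import *
o,w=shot('w15')
save('z15',cv2.convertScaleAbs(cv2.resize(w[60:230,280:520],None,fx=3.3,fy=3.3,interpolation=cv2.INTER_CUBIC),alpha=2))
save('s15',camera('scene')[60:250,180:380],4)"
```

```text
36.7333 [ 0.5722 -0.2742  0.2405] [-179.94   -0.31  -89.81] [ -25.5   17.2   25.3   97.9   -0.3 -115.7]
```

View pics/z15.png

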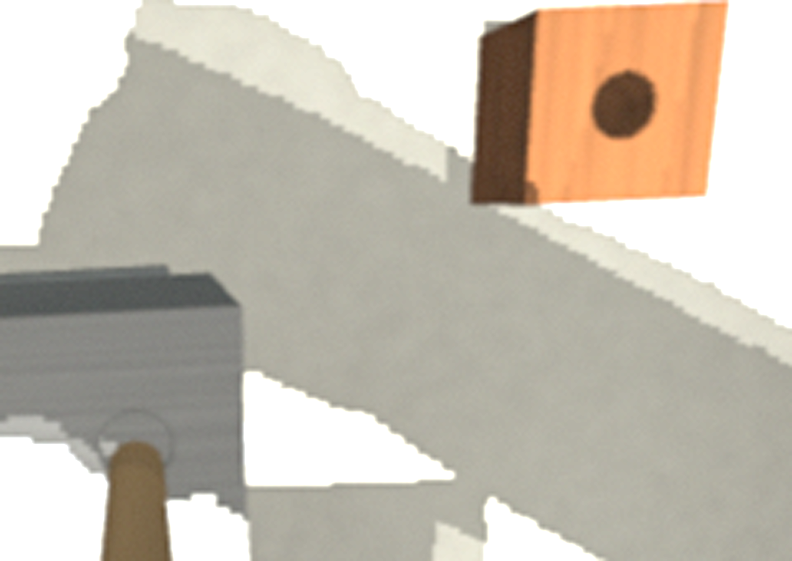

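View pics/s15.png

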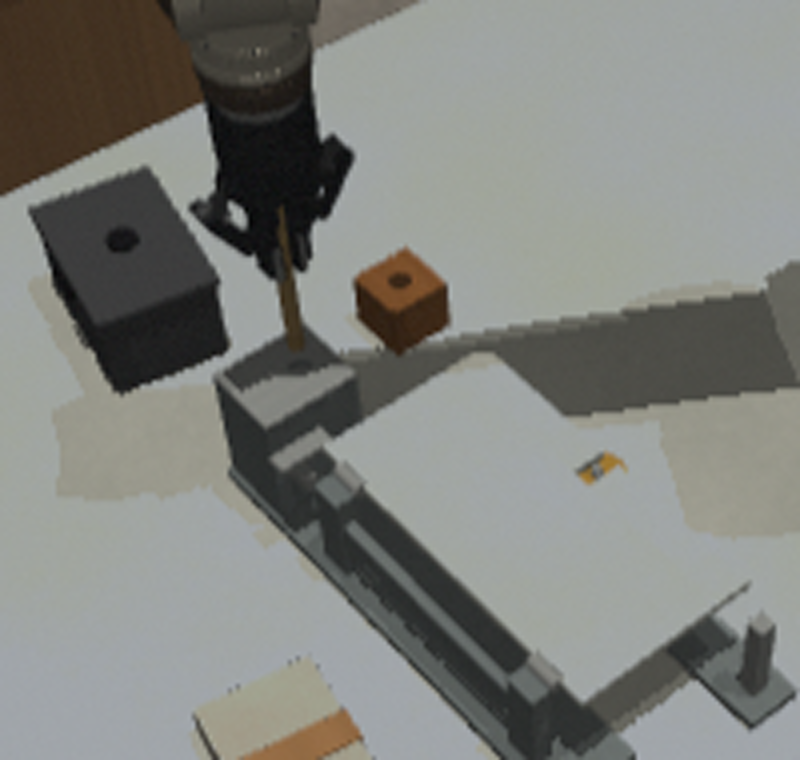

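```bash
python3 -c "
from h import *
C,w=load('w15')
print(ray(C,469.1,91.5,.055))"
```

```text
[ 0.4158619  -0.37211514  0.055     ]
```

{"api": "play_rows", "payload": {
  "commands": "0.1 -35 -21 0 0;0.1 -70 -42 0 0;0.1 -105 -63 0 0;0.1 -140 -84 0 0;0.1 -156.5 -94 0 0;0.1 -156.5 -94 0 0;0.1 -156.5 -94 0 0;0.1 -156.5 -94 -30 0;0.1 -156.5 -94 -60 0;0.1 -156.5 -94 -75 0"
}}

```text
time: 37.67
ee_pos: [0.4157, -0.3667, 0.1616]
tcp_rot: [179.9, -0.2, -89.7]
wrist_force: [-1.1, -0.0, -1.3]
opening: 0.013
```

```bash
python3 -c "
from h import *
o,w=shot('w16'); print(o['wrist_force'])
save('z16',cv2.convertScaleAbs(cv2.resize(w[170:290,260:380],None,fx=5,fy=5,interpolation=cv2.INTER_CUBIC),alpha=2))"
```

```text
37.6667 [ 0.4157 -0.3667  0.1616] [ 1.7988e+02 -1.5000e-01 -8.9740e+01] [ -41.3    4.7    2.    87.3   -0.2 -131.6]
[-1.0727367  -0.03087249 -1.33082967]
```

View pics/z16.png

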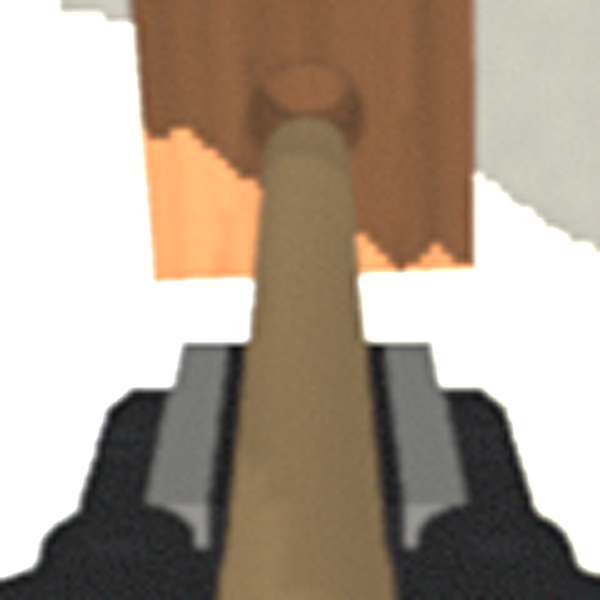

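{"api": "play_rows", "payload": {
  "commands": "0.1 0 0 -10 0;0.1 0 0 -20 0;0.1 0 0 -35 0;0.1 0 0 -50 0;0.1 0 0 -60 0;0.1 0 0 -65 0;0.1 0 0 -66 0;0.1 0 0 -66 0"
}}

```text
time: 38.38
ee_pos: [0.4157, -0.3682, 0.0999]
tcp_rot: [-179.9, -0.3, -89.8]
wrist_force: [0.3, -0.1, 0.9]
opening: 0.0131
```

{"api": "play_rows", "payload": {
  "commands": "0.4 0 0 0 0;0.6 0 0 0 0;0.8 0 0 0 0;1 0 0 0 0;1 0 0 0 0;1 0 0 0 0;1 0 0 40 0;1 0 0 80 0;1 0 0 120 0;1 0 0 150 0"
}}

```text
time: 39.22
ee_pos: [0.4154, -0.3681, 0.253]
tcp_rot: [-179.9, -0.4, -89.8]
wrist_force: [1.1, -0.7, 2.0]
opening: 0.0853
```

```bash
python3 -c "
from h import *
o,w=shot('w17'); print(o['wrist_force'])
t=camera('top'); s=camera('scene'); np.save('t17.npy',t);np.save('s17.npy',s)
save('s17',s,1.25); save('t17',t[100:300,120:460],2.3)"
```

```text
39.2167 [ 0.4154 -0.3681  0.253 ] [-179.86   -0.41  -89.81] [ -41.4    5.8   13.4   97.2   -0.2 -131.6]
[ 1.12603188 -0.68492905  1.96412761]
```

View pics/w17.png

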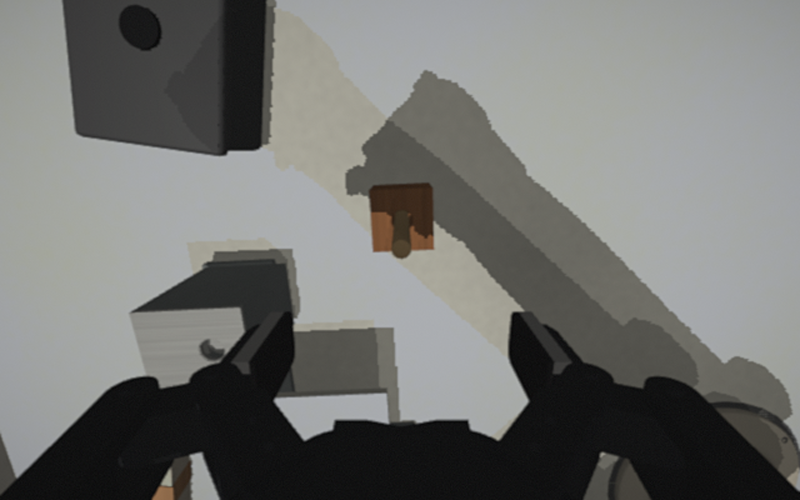

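View pics/t17.png

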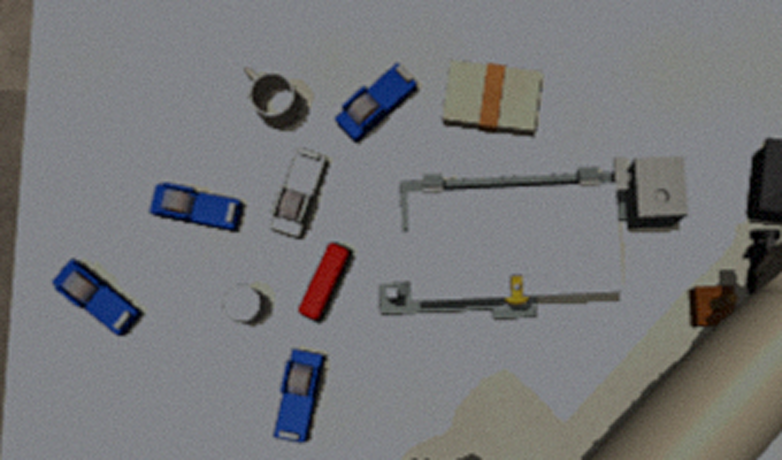

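View pics/s17.png

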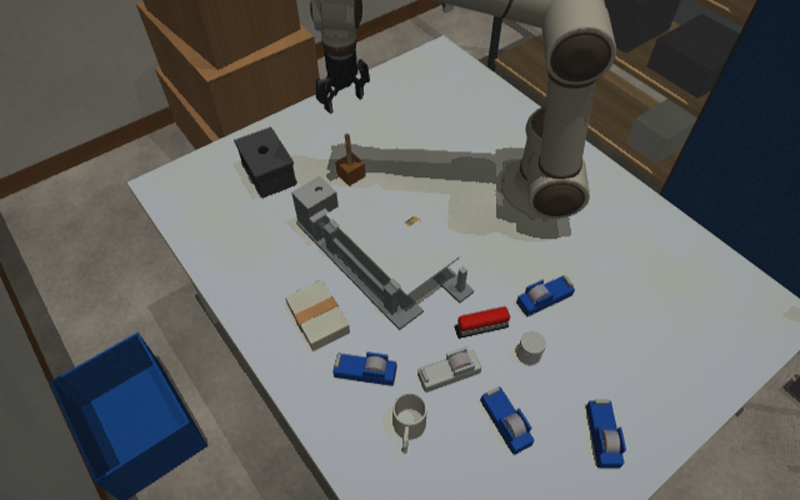

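{"api": "play_rows", "payload": {
  "commands": "1 3 40 0 -7;1 6 80 0 -14;1 9 120 0 -21;1 12 160 0 -28;1 16 200 0 -35;1 20 240 0 -42;1 24 280 0 -49;1 28 320 0 -56;1 32 360 0 -63;1 36 400 0 -70"
}}

```text
time: 40.2
ee_pos: [0.4481, 0.0005, 0.2484]
tcp_rot: [-180.0, -0.4, -153.7]
wrist_force: [-0.6, 0.2, -0.7]
opening: 0.0853
```

{"api": "play_rows", "payload": {
  "commands": "1 3 40 0 -7;1 6 80 0 -14;1 9 120 0 -17;1 12 160 0 -17;1 15 200 0 -17;1 19 238 0 -17;1 19 238 0 -17;1 19 238 0 -17"
}}

```text
time: 40.87
ee_pos: [0.467, 0.2386, 0.2475]
tcp_rot: [-179.9, -0.5, -170.2]
wrist_force: [0.1, -0.6, -0.1]
opening: 0.0854
```

```bash
python3 -c "
from h import *
o,w=shot('w18')"
```

```text
40.8667 [0.467  0.2386 0.2475] [-179.91   -0.48 -170.18] [27.   2.3  9.1 97.3  0.1 17.2]
```

View pics/w18.png

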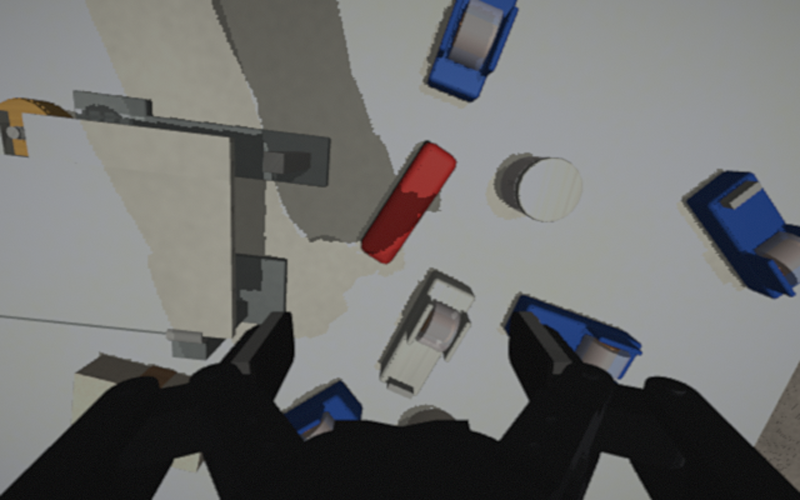

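```bash
python3 -c "
from h import *
C,w=load('w18')
h=cv2.cvtColor(w,cv2.COLOR_RGB2HSV)
m=(((h[...,0]<8)|(h[...,0]>172))&(h[...,1]>150)&(h[...,2]>50)).astype(np.uint8); m[:, :270]=0
c=max(cv2.findContours(m,0,2)[0],key=cv2.contourArea)
pts=np.array([ray(C,*p,.045)[:2] for p in c[:,0]],np.float32)
print(cv2.contourArea(c),cv2.minAreaRect(pts*1000))
save('z18',cv2.resize(w[205:325,290:390],None,fx=5.5,fy=5.5,interpolation=cv2.INTER_CUBIC))
save('z18j',cv2.resize(w[110:190,380:480],None,fx=6,fy=6,interpolation=cv2.INTER_CUBIC))"
```

```text
2811.0 ((447.94549560546875, 240.51556396484375), (35.32399368286133, 121.35041809082031), 66.44066619873047)
```

View pics/z18.png

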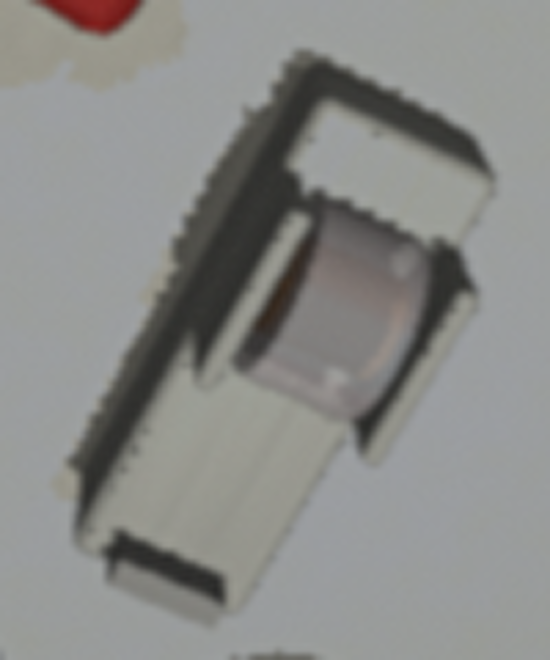

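View pics/z18j.png

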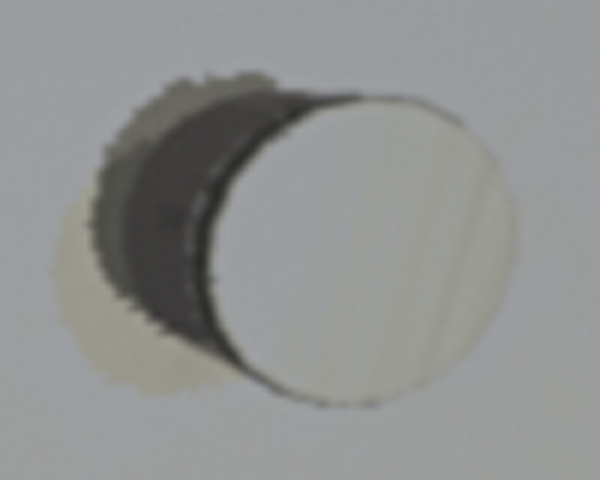

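```bash
python3 -c "
from h import *
C,w=load('w18')
p=np.array([ray(C,290+u/5.5,205+v/5.5,.034)[:2] for u,v in [(325,98),(492,185),(235,612),(88,525)]])*1000
print(p.round(1),p.mean(0))
for i in range(4):
    d=p[(i+1)%4]-p[i]; print(np.hypot(*d).round(1),np.degrees(np.arctan2(d[1],d[0])).round(1))
print('jar',ray(C,440.25,151.8,.064))
# check with first survey w3 & scene
S=cam('scene')
for q in [(.448,.2405,.03),(*ray(C,440.25,151.8,.064)[:2],.064),(*(p.mean(0)/1000),.034)]: print(proj(S,q)*1.25)
"
```

```text
[[519.5 285.1]
 [534.4 329. ]
 [662.9 289.9]
 [643.8 248. ]] [590.16732358 288.02447493]
46.3 71.2
134.3 -16.9
46.0 -114.6
129.7 163.4
jar [0.40982396 0.36380253 0.064     ]
[482.58956297 320.61549689]
[532.49293204 341.58487082]
[450.1585889  367.14229362]
```

{"api": "play_rows", "payload": {
  "commands": "1 -10 1 -10 -7;1 -19 2 -40 -14;1 -19 2 -75 -21;1 -19 2 -110 -28;1 -19 2 -140 -33.4;1 -19 2 -170 -33.4;1 -19 2 -190 -33.4;1 -19 2 -190 -33.4"
}}

```text
time: 41.58
ee_pos: [0.4463, 0.2359, 0.055]
tcp_rot: [-179.6, -0.5, 156.1]
wrist_force: [-0.6, -0.1, 0.3]
opening: 0.0855
```

```bash
python3 -c "
from h import *
o,w=shot('w19')"
```

```text
41.5833 [0.4463 0.2359 0.055 ] [-179.65   -0.54  156.09] [ 27.7  -0.2 -14.8  76.    0.2  51.6]
```

View pics/w19.png

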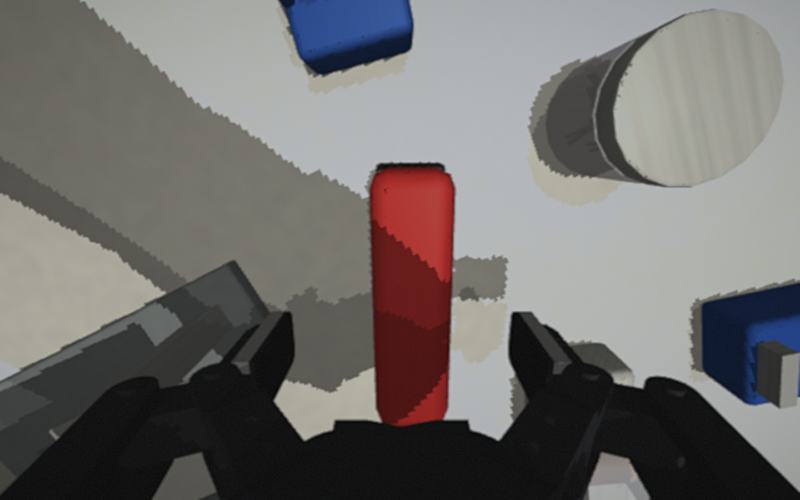

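{"api": "play_rows", "payload": {
  "commands": "1 0 0 -20 0;1 0 0 -40 0;1 0 0 -47 0;1 0 0 -47 0;0.3 0 0 -47 0;0.3 0 0 -47 0;0.3 0 0 -47 0;0.3 0 0 -47 0;0.3 0 0 -47 0;0.3 0 0 -47 0",
  "force": 50
}}

```text
time: 42.47
ee_pos: [0.4492, 0.2391, 0.0137]
tcp_rot: [180.0, -0.2, 156.2]
wrist_force: [-0.1, -0.2, 5.3]
opening: 0.0354
```

```bash
python3 -c "
from h import *
o,w=shot('w20');print(o['opening'],o['wrist_force']); C=cam('wrist',o)
print(ray(C,412/1.25,168/1.25,.05)[:2], proj(C,[.448,.2405,.054]))
"
```

```text
42.4667 [0.4492 0.2391 0.0137] [179.96  -0.24 156.22] [ 27.9   1.1 -18.1  70.9   0.2  51.7]
0.03544315241694421 [-0.10817719 -0.24496287  5.26485562]
[0.39159186 0.26860468] [321.29742729 295.44429309]
```

View pics/w20.png

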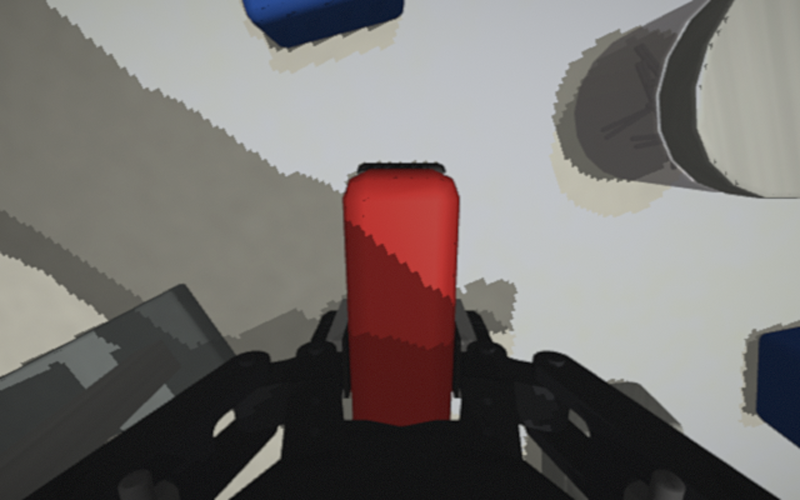

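{"api": "play_rows", "payload": {
  "commands": "0.3 0 0 30 0;0.3 0 0 70 0;0.3 0 0 110 0;0.3 0 0 145 0;0.3 15 -40 145 7;0.3 30 -80 145 14;0.3 50 -120 145 21;0.3 50 -160 145 27;0.3 50 -196 145 27;0.3 50 -196 145 27"
}}

```text
time: 43.35
ee_pos: [0.4985, 0.0389, 0.1574]
tcp_rot: [-179.9, -0.4, -176.8]
wrist_force: [-0.1, -0.0, -1.6]
opening: 0.0354
```

{"api": "play_rows", "payload": {
  "commands": "0.3 0 0 0 0;0.3 0 0 0 0"
}}

```text
time: 43.52
ee_pos: [0.4986, 0.042, 0.1575]
tcp_rot: [-180.0, -0.3, -176.9]
wrist_force: [0.7, -0.7, -1.6]
opening: 0.0356
```

```bash
python3 -c "
from h import *
o,w=shot('w21');print(o['opening'],o['wrist_force'])
save('s21',camera('scene')[120:300,220:420],4)
"
```

```text
43.5167 [0.4986 0.042  0.1575] [-179.98   -0.33 -176.92] [ 4.8 -2.4 -5.6 87.1 -0.   1.7]
0.03558118720217168 [ 0.73917521 -0.7146266  -1.57378771]
```

View pics/w21.png

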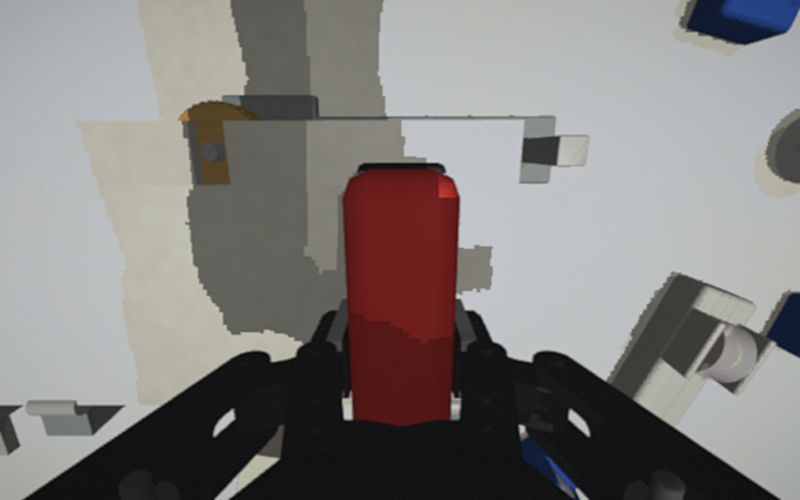

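View pics/s21.png

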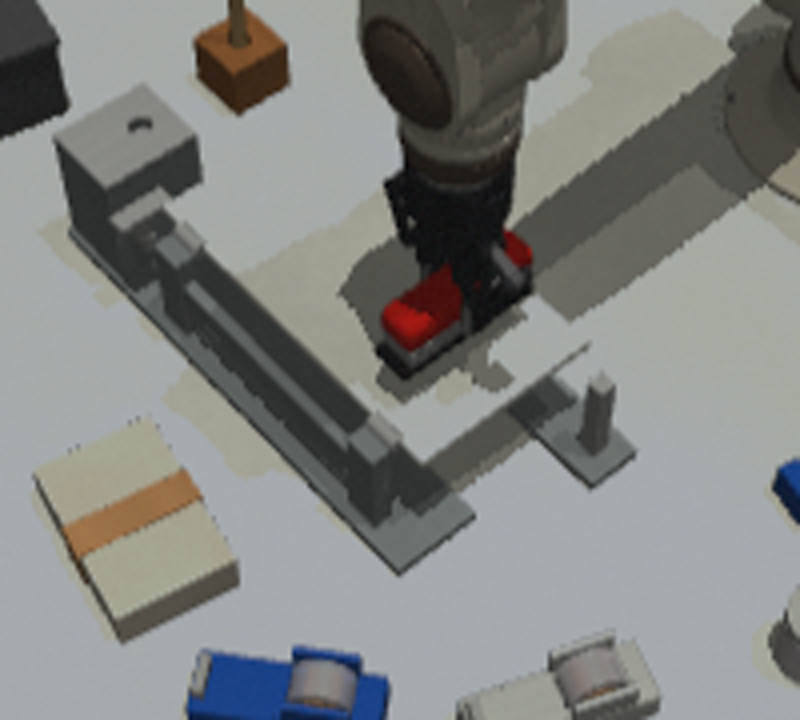

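{"api": "play_rows", "payload": {
  "commands": "0.3 0 0 -15 0;0.3 0 0 -25 0;0.3 0 0 -31 0;0.3 0 0 -34 0;0.3 0 0 -35 0;0.3 0 0 -35 0"
}}

```text
time: 44.12
ee_pos: [0.4986, 0.0431, 0.1226]
tcp_rot: [-180.0, -0.3, -176.8]
wrist_force: [-0.2, 0.3, -1.4]
opening: 0.0354
```

{"api": "play_rows", "payload": {
  "commands": "0.3 0 0 -0.5 0;0.3 0 0 -1 0;0.3 0 0 -1 0"
}}

```text
time: 44.37
ee_pos: [0.4988, 0.0428, 0.1219]
tcp_rot: [-180.0, -0.3, -176.8]
wrist_force: [-0.3, 0.2, -2.1]
opening: 0.0354
```

{"api": "play_rows", "payload": {
  "commands": "0.3 0 0 -0.5 0;0.3 0 0 -1 0;0.3 0 0 -1 0"
}}

```text
time: 44.62
ee_pos: [0.4988, 0.0428, 0.1217]
tcp_rot: [-180.0, -0.2, -176.8]
wrist_force: [-2.3, -0.1, 6.0]
opening: 0.0354
```

{"api": "play_rows", "payload": {
  "commands": "0.45 0 0 0 0;0.6 0 0 0 0;0.75 0 0 2 0;0.8 0 0 10 0;0.8 0 0 40 0;0.8 0 0 80 0;1 0 0 110 0;1 0 0 130 0"
}}

```text
time: 45.28
ee_pos: [0.499, 0.0429, 0.2546]
tcp_rot: [-180.0, -0.1, -176.8]
wrist_force: [0.8, -0.9, 0.1]
opening: 0.0851
```

```bash
python3 -c "
from h import *
o,w=shot('w22');print(o['opening'],o['wrist_force'])
save('s22',camera('scene')[120:300,220:420],4)
"
```

```text
45.2833 [0.499  0.0429 0.2546] [-1.7997e+02 -9.0000e-02 -1.7679e+02] [ 4.9 -1.1  6.4 97.6 -0.   1.7]
0.08509136027804683 [ 0.77796004 -0.87777404  0.11375626]
```

View pics/w22.png

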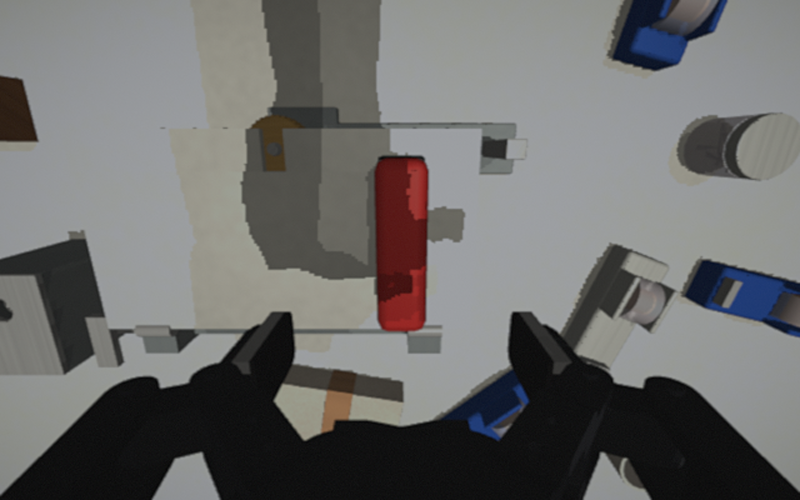

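View pics/s22.png

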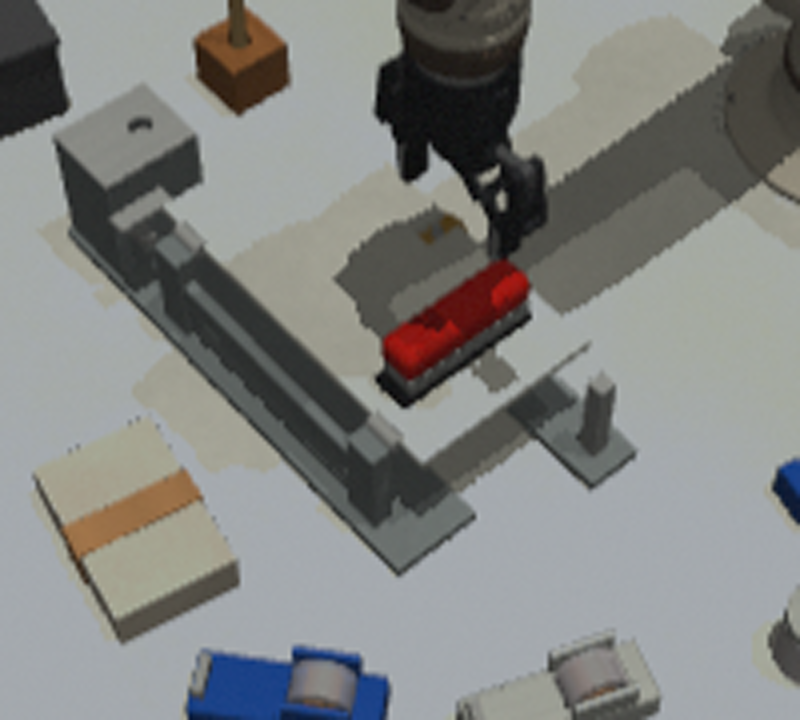

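```bash
python3 -c "
from h import *
C,w=load('w18')
for u,v in [(518,296),(503,330),(640,350)]: print(ray(C,u/1.25,v/1.25,.034).round(3))
C,w=load('w22')
save('z22',cv2.resize(w[185:300,430:640],None,fx=3.8,fy=3.8,interpolation=cv2.INTER_CUBIC))
for q in [(519.5,285.1),(534.4,329),(662.9,289.9),(643.8,248)]: print(((proj(C,[q[0]/1e3,q[1]/1e3,.034])-[430,185])*3.8).round())
"
```

```text
[0.524 0.374 0.034]
[0.565 0.368 0.034]
[0.563 0.523 0.034]
[288.  61.]
[403. 109.]
[212. 426.]
[112. 376.]
```

View pics/z22.png

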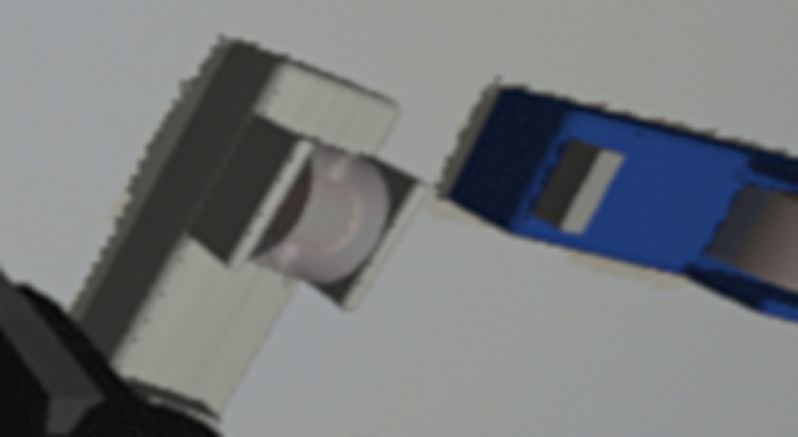

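{"api": "play_rows", "payload": {
  "commands": "1 15 41 0 -4;1 30 82 0 -8;1 45 122 0 -12;1 60 163 0 -16;1 75 204 0 -20;1 91 245 0 -20;1 91 245 -40 -20;1 91 245 -80 -20;1 91 245 -120 -20;1 91 245 -150 -20"
}}

```text
time: 46.22
ee_pos: [0.5883, 0.2878, 0.0958]
tcp_rot: [-179.8, -0.5, 163.3]
wrist_force: [-0.1, -0.8, -0.5]
opening: 0.0855
```

{"api": "play_rows", "payload": {
  "commands": "0.9 0 0 -10 0;0.9 0 0 -10 0"
}}

```text
time: 46.38
ee_pos: [0.588, 0.287, 0.0871]
tcp_rot: [-179.7, -0.6, 163.2]
wrist_force: [-1.0, -0.3, 0.2]
opening: 0.0767
```

```bash
python3 -c "
from h import *
o,w=shot('w23');print(o['opening'],o['wrist_force'])
"
```

```text
46.3833 [0.588  0.287  0.0871] [-179.74   -0.55  163.21] [25.9 19.5 11.1 82.2  0.2 42.7]
0.07670000827538011 [-0.99944029 -0.29274197  0.23742157]
```

View pics/w23.png

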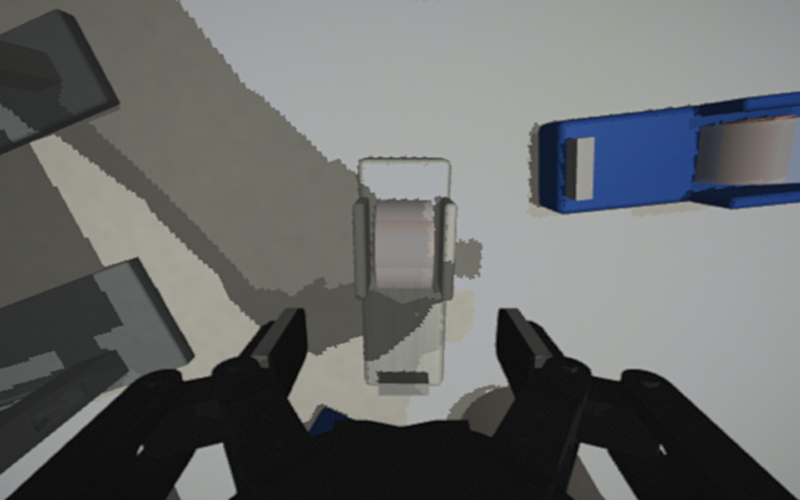

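{"api": "play_rows", "payload": {
  "commands": "0.9 1 1 -30 0;0.9 1 1 -60 0;0.9 1 1 -75 0;0.9 1 1 -80 0;0.9 1 1 -80 0;0.5 1 1 -80 0;0.5 1 1 -80 0;0.5 1 1 -80 0;0.5 1 1 -80 0;0.5 1 1 -80 0",
  "force": 60
}}

```text
time: 47.27
ee_pos: [0.592, 0.2893, 0.0136]
tcp_rot: [179.9, -0.1, 163.2]
wrist_force: [-0.7, -0.7, 7.8]
opening: 0.0484
```

```bash
python3 -c "
from h import *
o,w=shot('w24');print(o['opening'],o['wrist_force'])
"
```

```text
47.2667 [0.592  0.2893 0.0136] [ 1.7989e+02 -1.2000e-01  1.6321e+02] [26.  21.   4.9 73.9  0.2 42.8]
0.04841873278167733 [-0.69603975 -0.66508617  7.77632735]
```

View pics/w24.png

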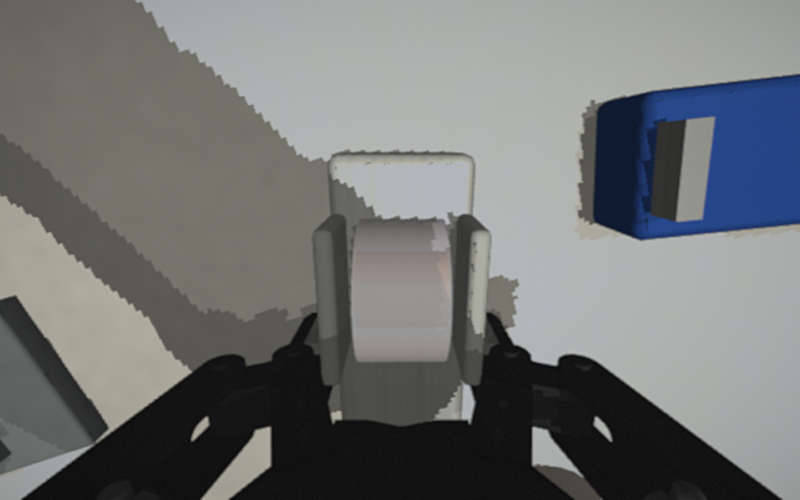

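{"api": "play_rows", "payload": {
  "commands": "0.5 0 0 30 0;0.5 0 0 70 0;0.5 0 0 110 0;0.5 0 0 150 0;0.5 0 0 190 0;0.5 -15 -35 205 4;0.5 -30 -72 205 8;0.5 -42 -110 205 12;0.5 -50 -150 205 16;0.5 -58 -190 205 20"
}}

```text
time: 48.15
ee_pos: [0.5317, 0.0975, 0.2165]
tcp_rot: [-180.0, -0.2, -176.5]
wrist_force: [2.2, -0.5, -3.9]
opening: 0.0487
```

```bash
python3 -c "
from h import *
o,w=shot('w25');print(o['opening'],o['wrist_force'])
C,_=load('w24'); e=ray(C,402/1.25,158/1.25,.034); print(e, np.hypot(*(e-[.592,.2893,0])[:2]))
save('s25',camera('scene')[120:300,220:420],4)
"
```

```text
48.15 [0.5317 0.0975 0.2165] [-179.97   -0.24 -176.54] [10.4  3.6  7.  93.6  0.   6.9]
0.04868444824624067 [ 2.24682157 -0.50416693 -3.92821868]
[0.52831762 0.30937235 0.034     ] 0.0667708381293782
```

View pics/w25.png

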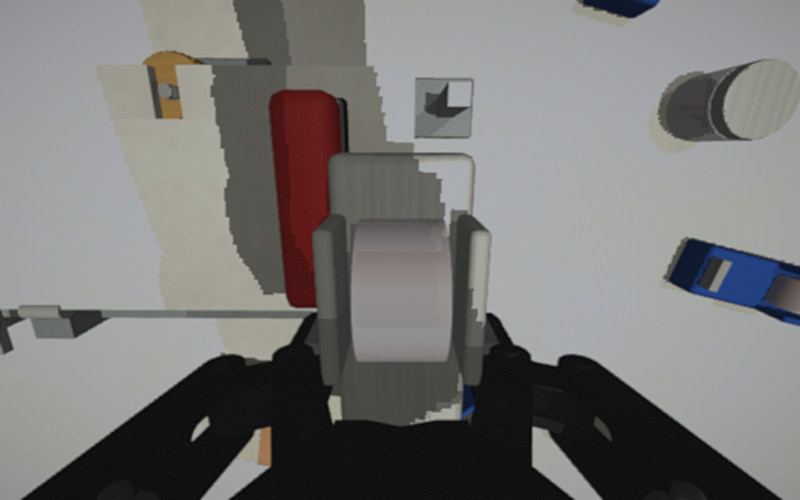

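View pics/s25.png

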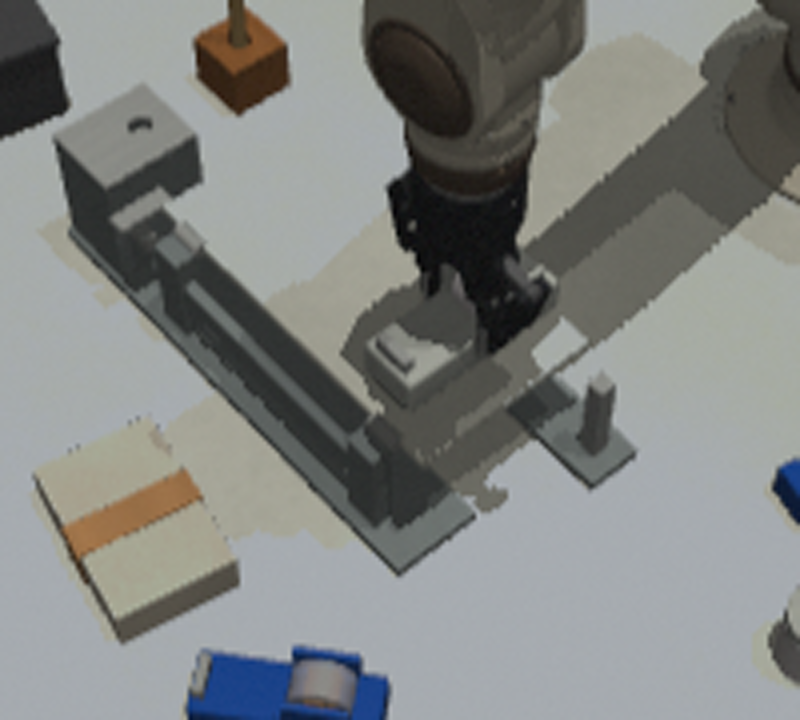

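{"api": "play_rows", "payload": {
  "commands": "0.5 -5 -40 0 0;0.5 -10 -80 0 0;0.5 -14 -120 0 0;0.5 -18 -160 0 0;0.5 -22 -200 0 0;0.5 -25 -240 0 0;0.5 -25 -256 0 0;0.5 -25 -256 -30 0;0.5 -25 -256 -60 0;0.5 -25 -256 -75 0"
}}

```text
time: 49.08
ee_pos: [0.5067, -0.1574, 0.1379]
tcp_rot: [180.0, -0.4, -176.9]
wrist_force: [0.3, 0.5, -6.0]
opening: 0.0486
```

{"api": "play_rows", "payload": {
  "commands": "0.5 0 0 -5 0;0.5 0 0 -10 0;0.5 0 0 -12 0;0.5 0 0 -12 0"
}}

```text
time: 49.42
ee_pos: [0.5081, -0.1571, 0.1295]
tcp_rot: [-179.9, -0.2, -176.8]
wrist_force: [0.5, 0.3, -3.8]
opening: 0.0485
```

```bash
python3 -c "
from h import *
o,w=shot('w26');print(o['opening'],o['wrist_force'])
"
```

```text
49.4167 [ 0.5081 -0.1571  0.1295] [-179.94   -0.23 -176.78] [-17.1   1.9  -4.4  83.9  -0.1 -20.3]
0.048514779962209174 [ 0.51734484  0.30123578 -3.76097231]
```

View pics/w26.png

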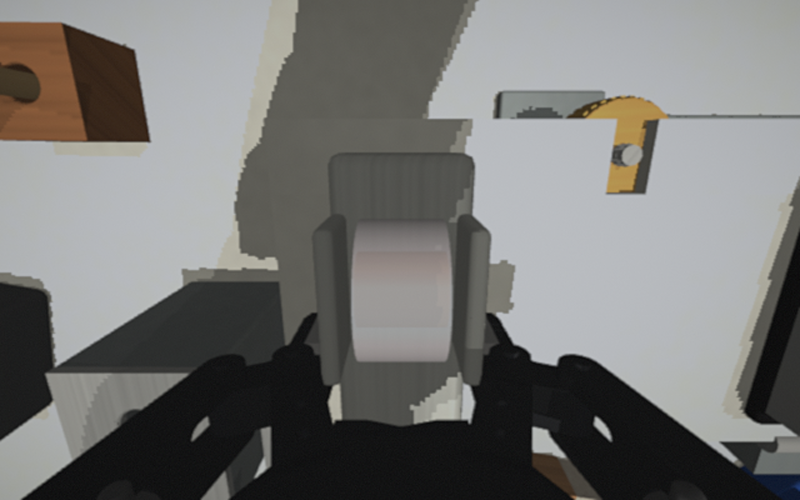

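{"api": "play_rows", "payload": {
  "commands": "0.5 0 0 -4 0;0.5 0 0 -7 0;0.5 0 0 -8 0;0.5 0 0 -8.5 0;0.5 0 0 -8.5 0"
}}

```text
time: 49.88
ee_pos: [0.5081, -0.1572, 0.1215]
tcp_rot: [-179.9, -0.2, -176.8]
wrist_force: [-1.3, 1.0, 4.8]
opening: 0.049
```

{"api": "play_rows", "payload": {
  "commands": "0.5 0 0 -0.5 0;0.5 0 0 -0.5 0"
}}

```text
time: 50.05
ee_pos: [0.5081, -0.1572, 0.1215]
tcp_rot: [-179.9, -0.2, -176.8]
wrist_force: [-3.3, 0.5, 8.4]
opening: 0.049
```

{"api": "play_rows", "payload": {
  "commands": "0.6 0 0 0 0;0.7 0 0 0.5 0;0.8 0 0 1 0;0.8 0 0 10 0;0.8 0 0 40 0;0.8 0 0 80 0;1 0 0 115 0;1 0 0 130 0;1 0 0 130 0"
}}

```text
time: 50.8
ee_pos: [0.5088, -0.1576, 0.2546]
tcp_rot: [-179.8, 0.1, -176.8]
wrist_force: [-0.2, 0.4, 0.2]
opening: 0.0853
```

```bash
python3 -c "
from h import *
o,w=shot('w27');print(o['opening'],o['wrist_force'])
save('s27',camera('scene'),1.25)
"
```

```text
50.8 [ 0.5088 -0.1576  0.2546] [-1.7983e+02  6.0000e-02 -1.7679e+02] [-17.1   3.   10.6  97.5  -0.1 -20.3]
0.08525207949360619 [-0.18468054  0.38191308  0.2378476 ]
```

View pics/w27.png

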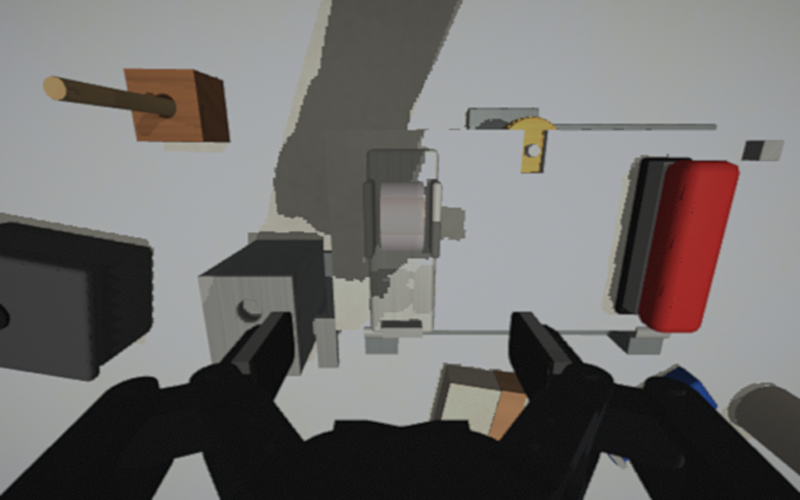

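View pics/s27.png

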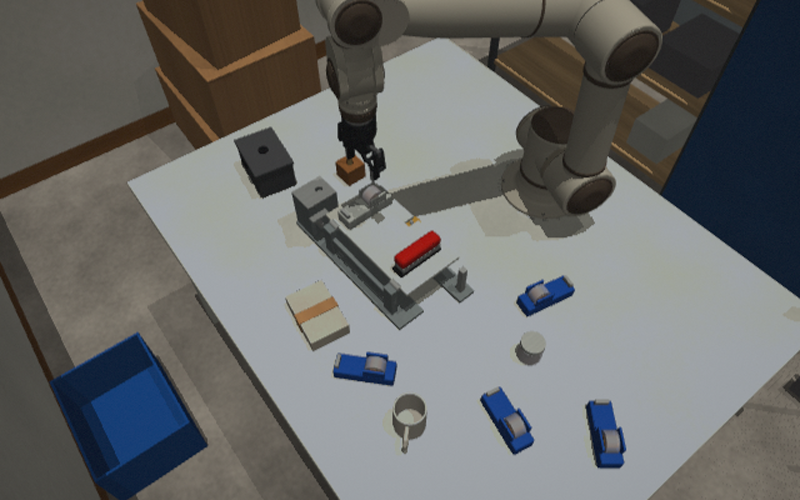

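{"api": "play_rows", "payload": {
  "commands": "1 -8 40 0 -7;1 -16 80 0 -14;1 -24 120 0 -21;1 -32 160 0 -28;1 -40 200 0 -35;1 -48 240 0 -42;1 -56 280 0 -49;1 -64 320 0 -56;1 -72 360 0 -63;1 -80 400 0 -70"
}}

```text
time: 51.73
ee_pos: [0.4348, 0.2044, 0.2481]
tcp_rot: [-179.8, -0.3, 119.8]
wrist_force: [0.6, 0.7, -0.1]
opening: 0.0853
```

{"api": "play_rows", "payload": {
  "commands": "1 -6 40 0 -7;1 -12 80 0 -14;1 -19 121 0 -20;1 -19 121 -40 -20;1 -19 121 -80 -20;1 -19 121 -110 -20;1 -19 121 -130 -20;1 -19 121 -130 -20;1 -19 121 -130 -20"
}}

```text
time: 52.48
ee_pos: [0.4161, 0.3233, 0.1182]
tcp_rot: [-179.8, -0.2, 100.1]
wrist_force: [-0.2, -0.2, 1.0]
opening: 0.0851
```

```bash
python3 -c "
from h import *
o,w=shot('w28');print(o['opening'],o['wrist_force'])
C=cam('wrist',o); print(proj(C,[.41,.364,.064])*1.25)
"
```

```text
52.4833 [0.4161 0.3233 0.1182] [-179.79   -0.21  100.13] [ 37.7   1.2  -6.4  82.5   0.3 117.6]
0.08505474858137244 [-0.22192473 -0.21913969  1.01787214]
[402.82047081 204.68472367]
```

View pics/w28.png

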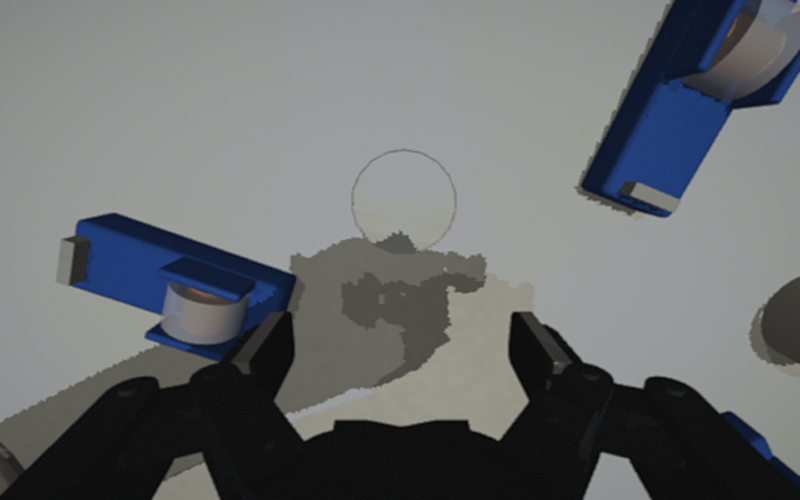

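{"api": "play_rows", "payload": {
  "commands": "1 -3 25 0 -4;1 -6 42.5 0 -7;1 -6 42.5 0 -7;1 -6 42.5 -30 -7;1 -6 42.5 -60 -7;1 -6 42.5 -90 -7;1 -6 42.5 -103 -7;1 -6 42.5 -105 -7;1 -6 42.5 -105 -7"
}}

```text
time: 53.28
ee_pos: [0.4114, 0.3663, 0.0154]
tcp_rot: [-180.0, -0.3, 93.1]
wrist_force: [-0.2, 0.2, 1.4]
opening: 0.0854
```

{"api": "play_rows", "payload": {
  "commands": "0.6 0 0 0 0;0.6 0 0 0 0;0.6 0 0 0 0;0.6 0 0 0 0;0.6 0 0 0 0;0.6 0 0 0 0",
  "force": 40
}}

```text
time: 53.78
ee_pos: [0.4119, 0.3672, 0.0168]
tcp_rot: [179.9, -0.4, 93.1]
wrist_force: [-1.2, -0.2, 7.4]
opening: 0.0574
```

```bash
python3 -c "
from h import *
o,w=shot('w29');print(o['opening'],o['wrist_force'])
"
```

```text
53.7833 [0.4119 0.3672 0.0168] [179.89  -0.42  93.13] [ 41.6   6.3 -12.3  71.    0.3 128.4]
0.0573685060112621 [-1.21497446 -0.21673178  7.37079792]
```

View pics/w29.png

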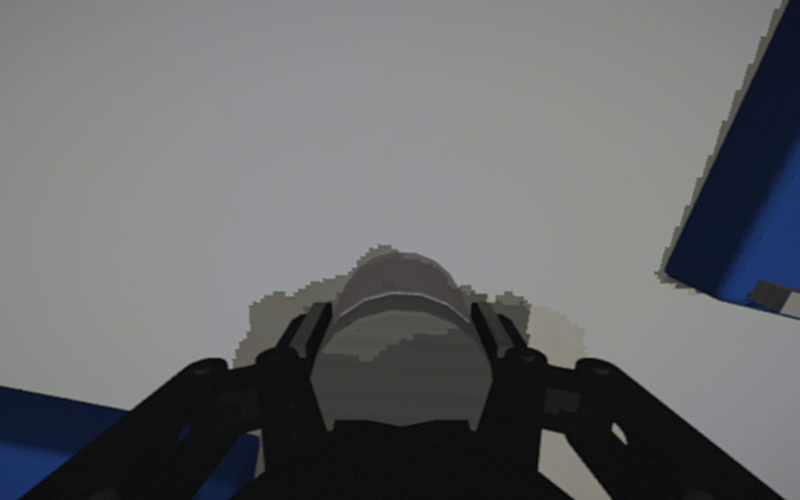

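{"api": "play_rows", "payload": {
  "commands": "0.6 0 0 35 0;0.6 0 0 75 0;0.6 0 0 115 0;0.6 0 0 155 0;0.6 0 0 190 0;0.6 9 -38 190 0;0.6 18 -77 190 0;0.6 27 -115 190 0;0.6 36 -153 190 0;0.6 45 -190 190 0"
}}

```text
time: 54.67
ee_pos: [0.4561, 0.1748, 0.2056]
tcp_rot: [179.9, -0.3, 93.2]
wrist_force: [0.9, 0.2, -2.3]
opening: 0.0573
```

{"api": "play_rows", "payload": {
  "commands": "0.6 9 -38 0 0;0.6 18 -77 0 0;0.6 27 -115 0 0;0.6 36 -153 0 0;0.6 45 -190 0 0;0.6 50 -220 0 0;0.6 53 -234 0 0;0.6 53 -234 0 0;0.6 53 -234 0 0"
}}

```text
time: 55.42
ee_pos: [0.509, -0.0581, 0.2051]
tcp_rot: [-180.0, -0.3, 93.0]
wrist_force: [0.1, 1.4, -1.1]
opening: 0.0574
```

```bash
python3 -c "
from h import *
o,w=shot('w30');print(o['opening'],o['wrist_force'])
save('s30',camera('scene')[100:280,220:420],4)
"
```

```text
55.4167 [ 0.509  -0.0581  0.2051] [-179.99   -0.31   93.03] [-6.7 -0.6  1.4 92.1  0.3 80.3]
0.057376890033808914 [ 0.08844554  1.44312141 -1.09868467]
```

View pics/s30.png

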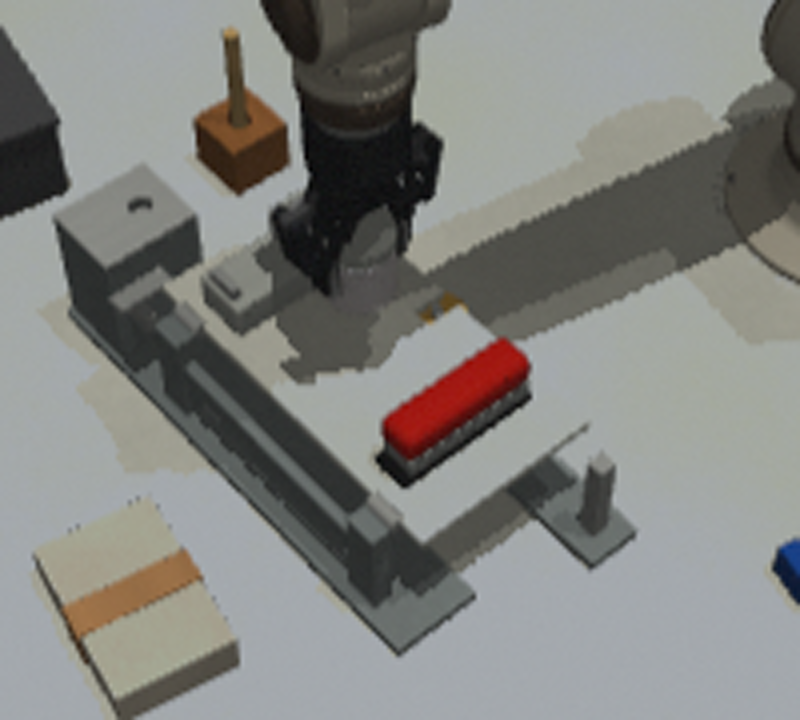

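View pics/w30.png

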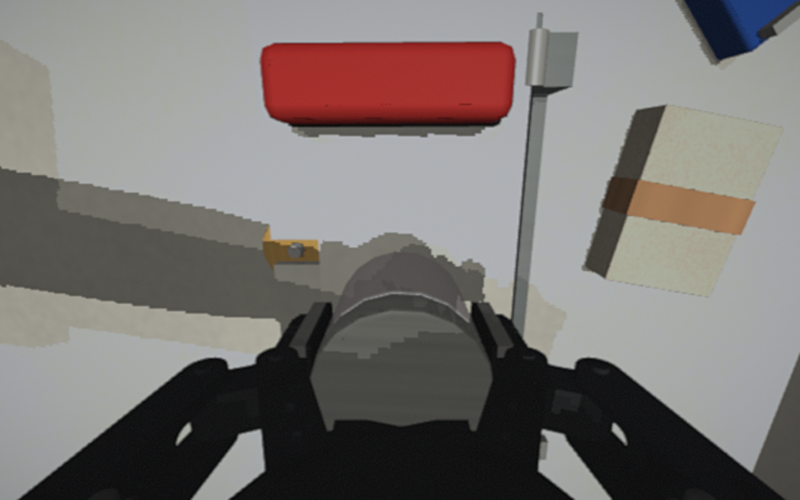

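{"api": "play_rows", "payload": {
  "commands": "0.6 0 3 -30 0;0.6 0 3 -55 0;0.6 0 3 -70 0;0.6 0 3 -76 0;0.6 0 3 -78 0;0.6 0 3 -79.5 0;0.6 0 3 -79.5 0"
}}

```text
time: 56.1
ee_pos: [0.5095, -0.0541, 0.1261]
tcp_rot: [180.0, -0.3, 93.2]
wrist_force: [0.4, 0.3, -1.7]
opening: 0.057
```

{"api": "play_rows", "payload": {
  "commands": "0.6 0 0 -0.5 0;0.6 0 0 -1 0;0.6 0 0 -1 0"
}}

```text
time: 56.35
ee_pos: [0.5095, -0.0546, 0.1248]
tcp_rot: [180.0, -0.3, 93.1]
wrist_force: [-0.4, -0.2, 0.9]
opening: 0.0571
```

{"api": "play_rows", "payload": {
  "commands": "0.6 0 0 -0.5 0;0.6 0 0 -0.5 0;0.75 0 0 -0.5 0;0.85 0 0 0 0;1 0 0 0 0;1 0 0 10 0;1 0 0 40 0;1 0 0 80 0;1 0 0 120 0;1 -20 0 140 0"
}}

```text
time: 57.18
ee_pos: [0.491, -0.0546, 0.2684]
tcp_rot: [179.8, -0.3, 93.1]
wrist_force: [2.3, -1.1, 1.0]
opening: 0.0855
```

{"api": "play_rows", "payload": {
  "commands": "1 -40 0 20 0;1 -80 0 40 0;1 -120 0 60 0;1 -160 0 60 0;1 -190 0 60 0;1 -190 0 60 0"
}}

```text
time: 57.68
ee_pos: [0.2942, -0.0542, 0.3273]
tcp_rot: [179.8, -0.2, 93.1]
wrist_force: [-0.1, 0.6, 0.3]
opening: 0.0855
```

```bash
python3 -c "
from h import *
o,w=shot('w31');print(o['opening'],o['wrist_force'])
s=camera('scene');save('s31',s,1.25);save('s31z',s[100:260,200:400],4)
save('t31',camera('top')[100:300,120:500],2.1)
"
```

```text
57.6833 [ 0.2942 -0.0542  0.3273] [179.76  -0.22  93.1 ] [-10.7 -24.7  -4.3 110.3   0.3  76.2]
0.08553180010627026 [-0.09414263  0.6121652   0.34387057]
```

View pics/s31z.png

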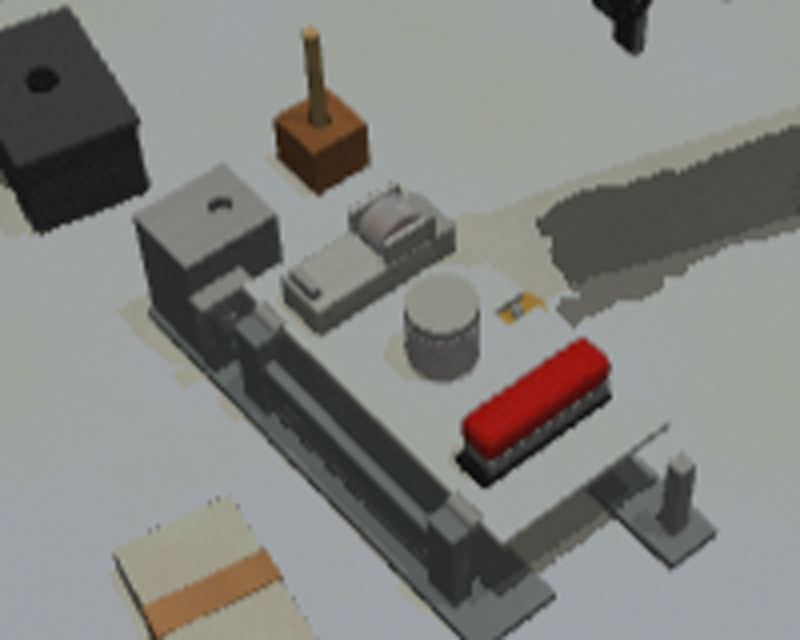

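View pics/t31.png

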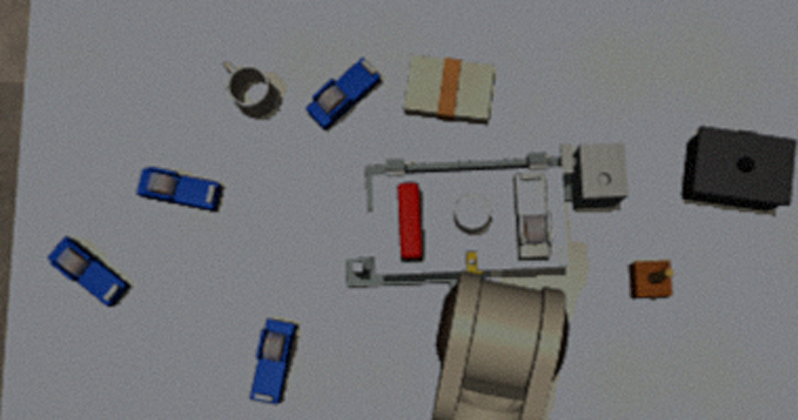

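View pics/w31.png

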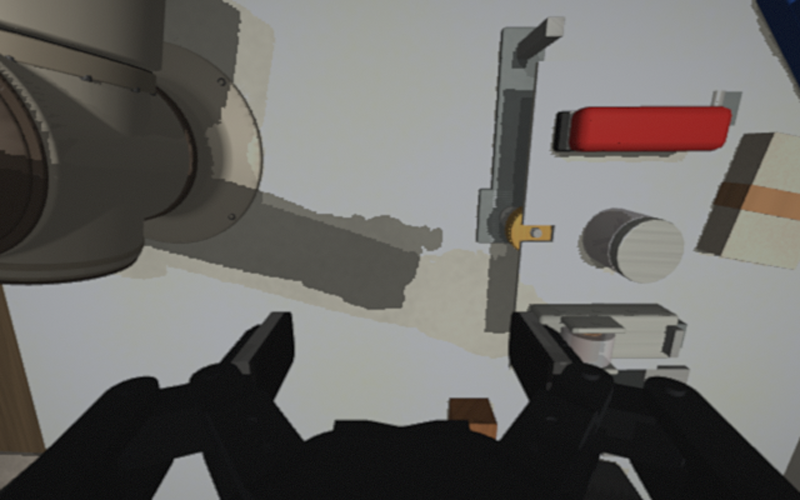

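{"api": "play_rows", "payload": {
  "commands": "0 40 10 0 0;0 80 20 0 0;0 120 33 0 0;0 144 33 -40 0;0 144 33 -80 0;0 144 33 -120 0;0 144 33 -160 0;0 144 33 -195 0;0 144 33 -212 0;0 144 33 -215 0"
}}

```text
time: 58.67
ee_pos: [0.442, -0.0211, 0.1078]
tcp_rot: [-179.7, -0.3, 93.2]
wrist_force: [-7.0, 0.7, 12.5]
opening: -0.0002
```

{"api": "play_rows", "payload": {
  "commands": "0 0 0 -1 0;0 0 0 -2 0;0 0 0 -2.5 0;0 0 0 -2.5 0"
}}

```text
time: 59.0
ee_pos: [0.4424, -0.0212, 0.1076]
tcp_rot: [-179.8, -0.3, 93.1]
wrist_force: [-14.8, -0.0, 22.5]
opening: 0.0001
```

{"api": "play_rows", "payload": {
  "commands": "0 0 0 -0.5 0;0 0 0 -1 0;0 0 0 -1 0;0 0 0 -1 0"
}}

```text
time: 59.33
ee_pos: [0.4425, -0.0212, 0.1074]
tcp_rot: [-179.8, -0.3, 93.1]
wrist_force: [-16.7, 1.5, 30.8]
opening: -0.0001
```

{"api": "play_rows", "payload": {
  "commands": "0 0 0 8 0;0 0 0 8 0;0 0 0 8 0"
}}

```text
time: 59.58
ee_pos: [0.4437, -0.0214, 0.1129]
tcp_rot: [-179.9, -0.3, 93.1]
wrist_force: [-0.4, 1.5, 0.1]
opening: -0.0002
```

{"api": "play_rows", "payload": {
  "commands": "0 0 0 -3 0;0 0 0 -4 0;0 0 0 -4 0;0 0 0 -4 0"
}}

```text
time: 59.92
ee_pos: [0.4428, -0.0215, 0.109]
tcp_rot: [-179.9, -0.3, 93.1]
wrist_force: [-0.8, -0.4, -1.1]
opening: -0.0003
```

{"api": "play_rows", "payload": {
  "commands": "0 0 0 -0.5 0;0 0 0 -0.8 0;0 0 0 -0.8 0;0 0 0 -0.8 0"
}}

```text
time: 60.25
ee_pos: [0.443, -0.0215, 0.1088]
tcp_rot: [-180.0, -0.3, 93.1]
wrist_force: [-0.2, 0.4, -0.5]
opening: -0.0001
```

{"api": "play_rows", "payload": {
  "commands": "0 0 0 -0.5 0;0 0 0 -0.5 0;0 0 0 -0.5 0"
}}

```text
time: 60.5
ee_pos: [0.443, -0.0215, 0.1083]
tcp_rot: [-180.0, -0.3, 93.1]
wrist_force: [-0.2, 0.7, 0.1]
opening: -0.0002
```

{"api": "play_rows", "payload": {
  "commands": "0 0 0 -0.5 0;0 0 0 -0.5 0;0 0 0 -0.5 0"
}}

```text
time: 60.75
ee_pos: [0.4431, -0.0215, 0.108]
tcp_rot: [-180.0, -0.3, 93.1]
wrist_force: [-1.1, 0.9, 2.1]
opening: -0.0003
```

{"api": "play_rows", "payload": {
  "commands": "0 0 0 30 0;0 0 0 70 0;0 0 0 110 0;0 -40 0 150 0;0 -80 0 180 0;0 -120 0 200 0;0 -150 0 210 0;0 -150 0 210 0;0 -150 0 210 0"
}}

```text
time: 61.5
ee_pos: [0.291, -0.0215, 0.3205]
tcp_rot: [179.7, -0.3, 93.1]
wrist_force: [-0.0, 0.2, -0.1]
opening: 0.0
```

```bash
python3 -c "
from h import *
s=camera('scene');save('s32',s,1.25)
"
```

```text
(no output)
```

View pics/s32.png

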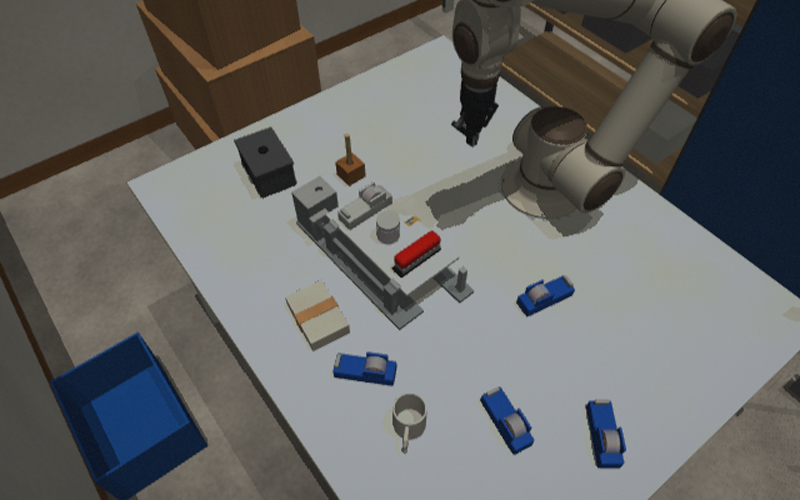

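All three items stand on the level leaf, the dowel is in its block, and the arm is clear.

```bash
python3 -c "
from h import *
print(job_done())"
```

```text
the job is handed in; nothing more can be done
None
```

The ledge is set up as asked, and I handed the job in at about 61.6 s of the 208 s allowed.

**What I did**
- **Collar:** I spun it up about 401° in two bites and let go of it.
- **Latch and leaf:** I pushed the dowel through the latch hole until the spring force was about 6 N. The leaf fell freely onto the collar.
- **Dowel:** it is back upright in its block.
- **Items on the leaf:** the stapler, the clip jar and the aluminium tape dispenser stand upright on it. There was no paperweight in this start. The dispenser was knocked a few centimetres mid-run, so I measured its position again before picking it up.

**Last checks**
- **Height:** touching the gauge post with the fingertip read 100.0 mm, and the collar top read about 100.2 mm.
- **Level:** with everything loaded, the leaf top beside the collar read 108.0 mm, as specified for level.
- **Final picture:** all three items and the dowel are upright. The storage box, mug, card stack and blue look-alikes look undisturbed.

**What went less well**
- **Joint limit:** early on I ran the last joint into its limit and the tool tilted 9°. Getting it straight again cost about 10 s and touched nothing.
- **Leaf probe:** my final probe pressed the leaf with about 35 N in total (31 N vertically), more than intended. A second, light touch still read 108.0 mm.

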